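# Load the slide cassette, pinch its catches and lift it off the microscope's loading dock

## Robot

A 7-joint arm with a two-finger parallel gripper is mounted at the origin on the work surface. World frame = base frame: x ahead of the robot, y to its left, z up, the work surface at z = 0. Lengths are in mm, angles in rad, forces in N, time in s.
With the tool pointing down it reaches from about 400 to 875 mm from the base axis. Payload 4.4 kg.
Tool frame: the origin (TCP) lies at the very end of the fingers, on their centre line; the grasp point (between the pads) lies 19 mm behind it; x points along the fingers, y is the direction in which the jaws open and shut, and the axes are right-handed (so a half turn about x gives the same grasp; the last joint's range is limited). The gripper opens to 85 mm and grips with 20 to 120 N. Pads are 22 mm wide; open, the fingers measure 114 mm over their backs; the gripper's body (76 mm by 85 mm) begins 54 mm behind the grasp point. The pads swing forward as they close: fully open they stand 13 mm farther back than shut.
Start: joints at [-1.404, 0.628, 0.038, 1.517, -0.027, 0.996, -0.02], TCP at [149.931, 632.486, 231.313] pointing down, gripper open.
Joint ranges: [-3.06, 3.06], [-0.37, 2.12], [-1.25, 1.32], [0.18, 2.47], [-1.1, 4.24], [0.23, 1.98], [-2.94, 2.94]. Speed limits (rad/s): [2.57, 2.57, 3.14, 3.14, 3.14, 3.14, 3.14].

## Interface

Orientations are given as [roll, pitch, yaw] about the fixed x, y, z axes, in that order (R = Rz(yaw) Ry(pitch) Rx(roll)).
In Python, from cell import readout, cams, order gives the robot as it stands. The module is installed in compiled form; this text tells all that it offers.
- The arm moves only by the shell command python3 -m creep 'ROWS'. ROWS is JSON, a list of rows, each a list of 3 entries, a list of its own where there are three numbers: the shift along the tool's x, y, z in units of 10 cm (1.0 is 10 cm), then the turn about the tool's x in units of pi/4 rad (1.0 is pi/4 rad), then the closure, from 0 (fully open) to 1 (shut). In form: [[[x, y, z], spin, gripper], ...]. A call has 1 to 20 rows; each row is the pose to reach, as a shift and turn from the pose commanded when the call began, along the tool's axes at that moment; what a row does not reach only later rows make up. A row lasts 1/10 s, in which the tool goes at most 50 mm and 8.59 degrees, less where a joint would pass 70% of its speed; a pose out of reach is approached as far as the arm can. A call with a number of a shift or a turn outside -1 to 1 is refused whole. A call with a gripper value outside its range is refused whole. The fingers move at their own pace and stop on an object; the grip force is fixed at half the most. Time passes only in rows, so rows that repeat a pose let the fingers close. It gives the time, the measured TCP pose, the force and the opening at its end, in the units of the state.
- readout.read_state(): the state, without advancing time (a new reading comes with each control period).
- cams.get_image(name): name is "scene" or "top" or "wrist"; returns the picture (480x640x3 uint8, blue, green, red); there is no depth.
- cams.get_calibration(name): a dict with "fx", "fy", "cx", "cy" (pixels), "R" (3x3) and "t" (3): a world point X has camera coordinates R X + t. Camera axes: x right, y down, z forward; pixel columns grow to the right and rows downward; lengths in mm; the calibration is good to about 2 mm. The wrist camera is an equidistant fisheye: a pixel r from the principal point sees the ray r / f radians off the axis. A picture is of the moment at which its call begins: read the wrist's pose just before it. get_calibration takes no time and is no camera call; for the wrist camera it gives the pose at the moment of the call.
- order.finish_job(): hands the job in, once; it reports no verdict.
The state is a dict: "clock": time; "qpos": joint angles; "qd": joint speeds; "tau": joint torques, N m; "eef_pos": TCP position; "tool_rot": TCP orientation; "force": force on the tool from outside, world axes, zero at the start; "torque": the same for the moment, N m; "width": finger opening in mm.
Only numpy, scipy, OpenCV 4.12 (cv2) and the standard library are available. Lean on these libraries where they do the work, as an engineer would, in place of code of your own. Each camera call takes 0.05 s, during which the arm holds its last target.

## Task

Pack the round blue-capped jar and the square green-lidded jar upright into the two empty bays of the white slide cassette while it is still locked in its dock, one jar in each bay (either way round) and each standing on the bay's floor. Then pinch the cassette's two orange side catches fully in, lift it up off the dock and finish while still holding it by the pinched catches, still and level with both jars in it, about 10 cm straight above the dock; do not put it down or let go. Leave the amber vial, the dishes and the mouse where they are.

Things in the scene. Friction and masses are not known exactly. Their poses are not given: they have to be found in the camera images.
- dock: Grey fixed loading dock, plate 166 (x) x 104 (y) x 12 mm, flat at some yaw; origin: centre of its underside. The cassette stands centred on the plate (12 mm up), 1.5 mm play between 8 mm locators. Aluminium keepers at y = +-32 to +-45 mm, x within +-17 mm, 20 mm above the plate, hook over the catches' toes: the cassette lifts out only when both catches are pinched in.
- cassette: White slide cassette 130 (x) x 48 (y) mm, 220 g, locked in the dock, axes along its; origin: centre of underside. Two open bays 43 x 43 mm inside, 2.5 mm walls up to 25 mm, flaring to 51 mm over the top 6 mm, floor 4 mm. Between them (x within +-13 mm) a hub 66 mm high, an orange catch on each y side. Hub is close to jars: lower jars with fingers on their cassette-y sides, above the walls.
- bay_a (a point): Centre of the inner floor of the bay at the cassette's -x end: 41 mm from its centre, 4 mm above its underside. Axes as the cassette's.
- bay_b (a point): Centre of the inner floor of the other bay, at the cassette's +x end: 41 mm from its centre, 4 mm above its underside. Axes as the cassette's.
- pinch (a point): Point midway between the two catches, 54 mm above the cassette's underside: a good height to pinch at, fingers closing along the cassette's y. Axes as the cassette's.
- catch_l (a joint): Orange upright plate on the hub's +y side, 24 mm wide (x), 6 to 68 mm above the cassette's underside, ribbed outside. Value in m: 0 sprung out, 0.007 fully pinched in, at its stop. Outer face 31 mm from the cassette's middle when out, 24 mm when in (pair 62 / 48 mm). Spring 2 N at first, 6 N fully in. Its toe (z 6 to 12 mm) clears the keeper from 0.0035 m (0.005 m if off-centre).
- catch_r (a joint): Orange catch on the cassette's -y side, the mirror image of catch_l; value in m, 0 sprung out, 0.007 fully in.
- round_jar: Round slide jar of greenish glass with a ribbed blue cap, diameter 37 mm, 60 mm tall, about 60 to 130 g, standing loose on the table. Origin: centre of its underside, z up.
- square_jar: Square white slide jar with a green lid, 37 x 37 mm, 60 mm tall, about 55 to 110 g, standing loose on the table. Origin: centre of its underside, z up, x and y square to its sides.
- amber_vial: Bystander: amber vial with black cap, diameter 30 mm, 45 mm tall, standing near the jars. Origin: centre of its underside. Leave alone.
- dishes: Bystander: stack of culture dishes, diameter 90 mm, 48 mm tall, on the +y side. Origin: centre of its underside. Leave alone.
- mouse: Bystander: black computer mouse, 105 x 60 x 30 mm, on the -y side. Origin: centre of its underside. Leave alone.
There are look-alikes about, which are no part of the job. Of the things that look like the square_jar, the middle-sized one is meant. Of the things that look like the round_jar, the smallest one is meant.

How it is judged:
By the outcome, as a careful person would: the job done as asked, in the order asked, and still so for the second after the job is handed in, while the arm keeps its last pose, push and grip.
It also fails if it takes over 64 s, if anything falls off the work surface, if the arm or the gripper's body presses on something with over 40 N, if the wrist force passes 120 N, or if a joint passes its speed limit or range.

## Working session

There is one attempt and no reset: what is moved stays moved. The work goes in short steps, Python scripts to look and compute and a shell command to move; the robot and the scene stay as the last step left them, time stands still between calls to the robot, and variables do not carry over. Pictures are saved under pics/ and viewed, and the job is handed in when it is done.

```bash
mkdir -p pics
python3 - <<'E'
from cell import readout, cams
import cv2
s=readout.read_state();print({k:s[k] for k in('clock','eef_pos','tool_rot','width')})
for n in('scene','top'):
    cv2.imwrite(f'pics/{n}0.png',cams.get_image(n))
    c=cams.get_calibration(n);print(n,c)
E
```

```text
{'clock': 0.0, 'eef_pos': array([149.7833103 , 631.86653513, 230.38853573]), 'tool_rot': array([-1.5652846 ,  1.56891443, -1.7981325 ]), 'width': 85.34183965861706}
scene {'fx': 559.0660766335359, 'fy': 559.0660766335359, 'cx': 321.90832794796387, 'cy': 242.1828424702204, 'R': array([[-0.29565516,  0.95522156, -0.01182395],
       [ 0.75849435,  0.22720469, -0.61078994],
       [-0.58075326, -0.18955159, -0.79170439]]), 't': array([ 206.41506902, -354.4247826 , 1542.0686023 ])}
top {'fx': 597.7187274002458, 'fy': 597.7187274002458, 'cx': 309.9763180085244, 'cy': 244.0924138972965, 'R': array([[-0.01925237, -0.99974669, -0.0116578 ],
       [-0.98764813,  0.02083027, -0.15529738],
       [ 0.15550088,  0.00852396, -0.98779898]]), 't': array([  -7.58215774,  546.81776458, 1253.23867135])}
```

View pics/scene0.png

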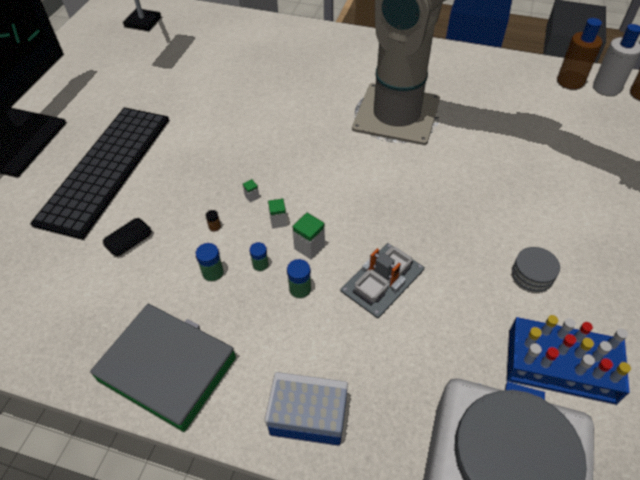

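View pics/top0.png

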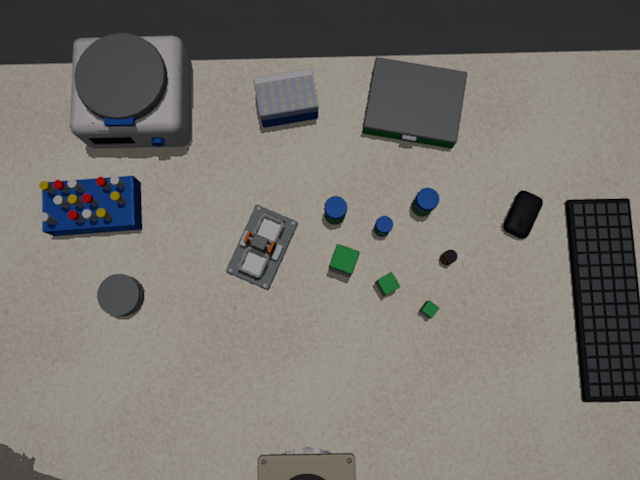

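The top view shows three green square lids, and the middle-sized one is at about (388,284). There are three blue caps, and the smallest is at about (384,226). The dock and cassette are at about (262,246), with the amber vial at (448,257). Next I'll get positions from colour masks.

```bash
cat > h.py <<'E'
import numpy as np, cv2
from scipy.spatial.transform import Rotation as Ro
def ray(c,p,fish=False):
    R=np.array(c['R']);t=np.array(c['t'])
    v=np.array([(p[0]-c['cx'])/c['fx'],(p[1]-c['cy'])/c['fy']])
    if fish:
        r=np.hypot(*v); d=np.array([*(v/r*np.sin(r)),np.cos(r)]) if r>1e-9 else np.array([0,0,1.])
    else: d=np.array([*v,1.])
    return -R.T@t, R.T@d
def onz(c,p,z,fish=False):
    o,d=ray(c,p,fish); return o+d*(z-o[2])/d[2]
def proj(c,X,fish=False):
    q=np.array(c['R'])@X+np.array(c['t'])
    if fish:
        r=np.hypot(q[0],q[1]); a=np.arctan2(r,q[2]); v=q[:2]/r*a
    else: v=q[:2]/q[2]
    return np.array([c['cx']+c['fx']*v[0],c['cy']+c['fy']*v[1]])
def blobs(m,amin):
    cs,_=cv2.findContours(m.astype(np.uint8),cv2.RETR_EXTERNAL,cv2.CHAIN_APPROX_NONE)
    return [c for c in cs if cv2.contourArea(c)>=amin]
def hsv(im): 
    h=cv2.cvtColor(im,cv2.COLOR_BGR2HSV).astype(int); return h[...,0],h[...,1],h[...,2]
E
python3 - <<'E'
from h import *
from cell import cams
im=cv2.imread('pics/top0.png');c=cams.get_calibration('top');H,S,V=hsv(im)
for n,lo,hi in(('green',45,80),('blue',95,125),('orange',3,18)):
    for k in blobs((H>=lo)&(H<=hi)&(S>120)&(V>60),20):
        (u,v),wh,a=cv2.minAreaRect(k)
        if v<150 or v>330 or u<200: continue
        z=66 if n=='orange' else 60
        P=[onz(c,q,z) for q in cv2.boxPoints(((u,v),wh,a))]
        print(n,round(u),round(v),np.round(wh,1),round(a),np.round(np.mean(P,0)),'sides',np.round([np.linalg.norm(P[0]-P[1]),np.linalg.norm(P[1]-P[2])]),'yaw',np.round(np.degrees(np.arctan2(*(P[1]-P[0])[[1,0]])),1))
cv2.imwrite('pics/topz.png',cv2.resize(im[190:330,210:450],None,fx=3.3,fy=3.3,interpolation=cv2.INTER_CUBIC))
s=cv2.imread('pics/scene0.png');cv2.imwrite('pics/scz.png',cv2.resize(s[160:330,190:440],None,fx=3.2,fy=3.2,interpolation=cv2.INTER_CUBIC))
E
```

```text
green 430 309 [12.6 12.4] 37 [ 401. -267.   60.] sides [26. 26.] yaw -39.1
green 388 283 [16.9 16.7] 60 [ 457. -182.   60.] sides [36. 35.] yaw -61.6
green 344 259 [23.3 23.5] 20 [511. -91.  60.] sides [51. 50.] yaw -20.9
blue 384 224 [15.6 15.6] 45 [ 584. -178.   60.] sides [34. 33.] yaw -46.1
blue 336 206 [21. 21.] 0 [625. -75.  60.] sides [46. 45.] yaw -1.3
blue 428 198 [21. 21.] 90 [ 638. -274.   60.] sides [45. 46.] yaw -91.3
orange 271 247 [ 3.3 11.2] 23 [539.  65.  66.] sides [24.  7.] yaw -23.6
orange 247 236 [2.7 9.8] 27 [562. 116.  66.] sides [21.  6.] yaw -26.6
```

View pics/topz.png

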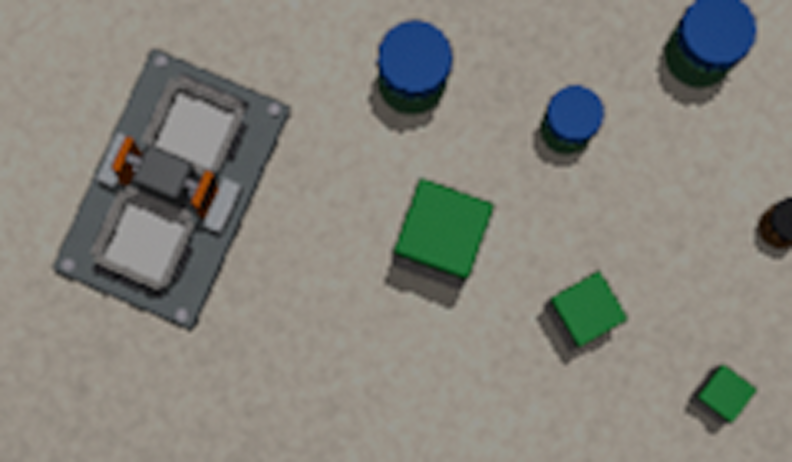

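View pics/scz.png

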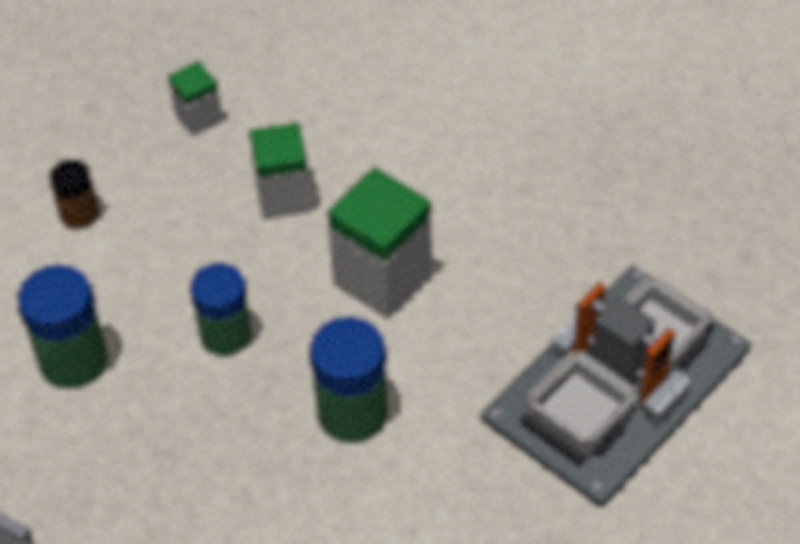

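```bash
cat >> h.py <<'E'
def go(target,jaw=None):
    """print shift needed in tool axes (units of 10 cm) and spin (pi/4) from measured pose"""
    from cell import readout
    s=readout.read_state(); R=Ro.from_euler('xyz',s['tool_rot']).as_matrix()
    d=R.T@(np.array(target)-s['eef_pos'])/100
    y=R[:,1]; out=None
    cur=np.degrees(np.arctan2(y[1],y[0]))
    if jaw is not None:
        # spin about tool x (down) by +a turns y by -a in world yaw (if x down)
        a=-(jaw-cur); a=(a+90)%180-90; out=a/45
    print('clk',round(s['clock'],2),'pos',np.round(s['eef_pos'],1),'jaw',round(cur,2),'x',np.round(R[:,0],4),'w',round(s['width'],1),'F',np.round(s['force'],1),'q',np.round(s['qpos'],2))
    print('-> shift',np.round(d,3),'spin',None if out is None else round(out,3))
E
python3 - <<'E'
from h import *
from cell import cams,readout
c=cams.get_calibration('top');s=cams.get_calibration('scene')
for p in((271,247),(247,236)): print(np.round(onz(c,p,80),1))
# triangulate caps centers
im=cv2.imread('pics/scene0.png');H,S,V=hsv(im)
for n,lo,hi in(('green',45,80),('blue',95,125),('orange',3,18)):
    for k in blobs((H>=lo)&(H<=hi)&(S>120)&(V>60),20):
        (u,v),wh,a=cv2.minAreaRect(k)
        if 150<v<330 and 180<u<450: print(n,round(u),round(v),np.round(wh,1),np.round(onz(s,(u,v),80 if n=='orange' else 60),0))
go([550,90,230],65.7)
w=cams.get_calibration('wrist');print(w)
E
```

```text
[536.2  63.2  80. ]
[560.8 113.7  80. ]
green 308 226 [20.5 24.7] [497. -94.  60.]
green 277 206 [13.5 14.1] [ 463. -179.   60.]
green 250 185 [ 8.5 10.7] [ 420. -261.   60.]
blue 298 272 [23. 21.] [617. -75.  60.]
blue 258 251 [16. 15.] [ 593. -175.   60.]
blue 207 254 [22.1 21.8] [ 631. -273.   60.]
orange 394 273 [ 7.5 21.8] [580. 116.  80.]
orange 373 258 [ 6.  20.4] [556.  66.  80.]
clk 0.1 pos [149.8 632.  230.5] jaw 76.66 x [-4.0e-04 -1.6e-03 -1.0e+00] w 85.1 F [-0.5 -0.1  0.3] q [-1.4   0.63  0.04  1.52 -0.03  1.   -0.02]
-> shift [ 0.012 -4.35   5.144] spin 0.244
{'fx': 371.64829954431775, 'fy': 371.64829954431775, 'cx': 315.7671745995977, 'cy': 230.89949549302315, 'R': array([[ 0.23070442,  0.97302295, -0.00134155],
       [ 0.93623557, -0.22160616,  0.27267869],
       [ 0.26502532, -0.06416419, -0.96210422]]), 't': array([-650.06913256,  -36.92516733,  378.78438294])}
```

```bash
python3 -m creep '[[[0,-0.36,0.43],0,0],[[0,-0.725,0.857],0,0],[[0,-0.725,0.857],0,0]]'
python3 -m creep '[[[0,-0.36,0.43],0,0],[[0,-0.725,0.857],0,0],[[0,-0.725,0.857],0,0]]' | tail -c 300
python3 -m creep '[[[0,-0.36,0.43],0,0],[[0,-0.725,0.857],0,0],[[0,-0.725,0.857],0,0]]'| tail -c 300
python3 -m creep '[[[0,-0.36,0.43],0,0],[[0,-0.725,0.857],0,0],[[0,-0.725,0.857],0,0]]'| tail -c 300
python3 -m creep '[[[0,-0.36,0.43],0,0],[[0,-0.725,0.857],0,0],[[0,-0.725,0.857],0,0]]'| tail -c 300
python3 -c "
from h import *
go([550,90,230],65.7)"
```

```text
clock: 0.4
eef_pos: [221.5, 536.4, 230.9]
tool_rot: [-0.9, 1.565, -1.14]
force: [1.0, -0.6, 0.7]
width: 85.2
clock: 0.7
eef_pos: [287.3, 446.2, 231.1]
tool_rot: [-0.984, 1.566, -1.224]
force: [0.8, -0.9, 0.1]
width: 85.4
clock: 1.0
eef_pos: [353.3, 356.4, 231.2]
tool_rot: [-0.974, 1.567, -1.215]
force: [0.2, 0.7, -0.5]
width: 85.7
clock: 1.3
eef_pos: [419.7, 266.5, 231.3]
tool_rot: [-0.757, 1.568, -0.997]
force: [-0.0, -0.9, 0.0]
width: 85.0
clock: 1.6
eef_pos: [486.4, 176.2, 231.3]
tool_rot: [-0.6, 1.568, -0.84]
force: [-0.0, 1.2, 0.1]
width: 85.4
clk 1.6 pos [486.4 176.2 231.3] jaw 76.24 x [ 0.0021 -0.0023 -1.    ] w 85.4 F [-0.   1.2  0.1] q [-0.46  0.44  0.08  1.89 -0.04  0.82  0.97]
-> shift [ 0.016 -0.686  0.823] spin 0.234
```

```bash
python3 -m creep '[[[0,-0.34,0.41],0.1,0],[[0,-0.69,0.82],0.234,0],[[0,-0.69,0.82],0.234,0],[[0,-0.69,0.82],0.234,0],[[0,-0.69,0.82],0.234,0]]'
python3 - <<'E'
from h import *
from cell import cams
go([550,90,230],65.7)
im=cams.get_image('wrist');cv2.imwrite('pics/w1.png',im);import json
c=cams.get_calibration('wrist');np.save('w1.npy',c,allow_pickle=True)
E
```

```text
clock: 2.1
eef_pos: [546.1, 97.2, 230.9]
tool_rot: [2.792, 1.569, 2.379]
force: [-0.3, 0.1, -0.4]
width: 85.2
clk 2.1 pos [546.1  97.2 230.9] jaw 66.28 x [-0.0015  0.0015 -1.    ] w 85.2 F [-0.3  0.1 -0.4] q [-0.31  0.49  0.13  1.79 -0.08  0.86  1.01]
-> shift [ 0.009 -0.05   0.064] spin 0.013
```

View pics/w1.png

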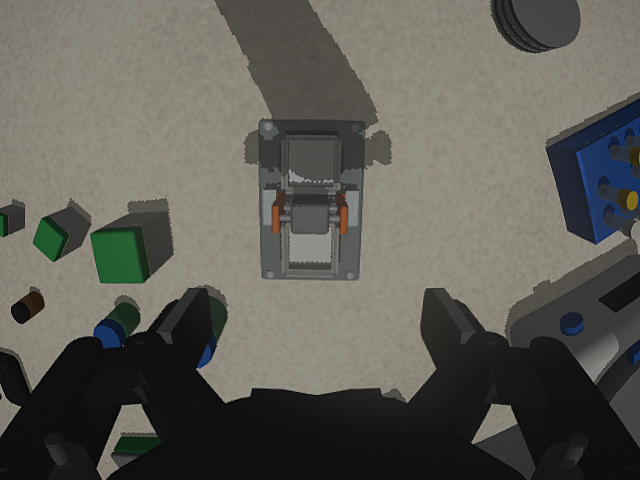

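The wrist view shows the dock straight below. Its plate corners are near (260,120), (366,121), (360,279) and (261,279), with orange catches at (277,214) and (343,214). I'll refine the dock pose from these.

Run:
```python
from h import *
im=cv2.imread('pics/w1.png');c=np.load('w1.npy',allow_pickle=True).item()
cv2.imwrite('pics/w1z.png',cv2.resize(im[105:295,235:395],None,fx=3.1,fy=3.1,interpolation=cv2.INTER_CUBIC))
H,S,V=hsv(im)
for k in blobs((H>=3)&(H<=18)&(S>120)&(V>60),20):
    x,y,w,h=cv2.boundingRect(k);print('orange',x,y,w,h)
b=im.astype(int)
print('samples',im[130,250],im[270,268],im[130,280],im[200,266],im[240,262],im[240,245],im[240,357],im[240,370])
for q in((260,120),(366,121),(360,279),(261,279)): print(q,np.round(onz(c,q,12,True),1))
P=np.array([onz(c,q,12,True) for q in((260,120),(366,121),(360,279),(261,279))])
print(P.mean(0),[np.linalg.norm(P[i]-P[(i+1)%4]) for i in range(4)])
```

```text
orange 340 206 8 29
orange 272 205 8 29
samples [122 133 138] [65 68 66] [54 55 54] [132 132 129] [86 88 86] [130 142 147] [93 94 92] [124 134 141]
(260, 120) [454.2  80.4  12. ]
(366, 121) [496.3 173.8  12. ]
(360, 279) [645.4 106.8  12. ]
(261, 279) [603.2  10.3  12. ]
[549.78265096  92.82508811  12.        ] [np.float64(102.52142885232402), np.float64(163.45380893276499), np.float64(105.31582039499301), np.float64(164.72582479142937)]
```

View pics/w1z.png

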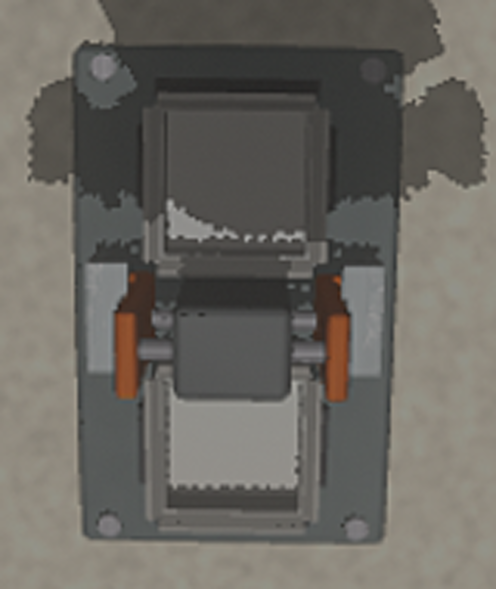

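```bash
python3 - <<'E'
from h import *
c=np.load('w1.npy',allow_pickle=True).item()
print('cam',-np.array(c['R']).T@c['t'])
z=np.array([(76,44),(402,50),(383,541),(85,537)])/3.1+[235,105]
P=np.array([onz(c,q,12,True) for q in z]);C=P.mean(0)
print(C,[round(np.linalg.norm(P[i]-P[(i+1)%4]),1) for i in range(4)])
ex=(P[2]+P[3]-P[0]-P[1]);ey=(P[1]+P[2]-P[0]-P[3])
a=lambda v:np.degrees(np.arctan2(v[1],v[0]));print(a(ex),a(ey))
# catch outer-top edges at z 80
z=np.array([(117,315),(117,397),(349,315),(349,400)])/3.1+[235,105]
Q=np.array([onz(c,q,80,True) for q in z]);print(np.round(Q,1),Q.mean(0),a(Q[2]+Q[3]-Q[0]-Q[1]))
# screw
z=np.array([(103,67),(374,70),(357,529),(108,525)])/3.1+[235,105]
P=np.array([onz(c,q,18,True) for q in z]);print('screws',P.mean(0))
E
python3 -c "
from h import *
go([584,-178,230],65.5)"
```

```text
cam [484.42546933 125.58703018 374.28654414]
[549.38562153  92.53188906  12.        ] [np.float64(101.7), np.float64(163.9), np.float64(102.2), np.float64(164.6)]
-24.3841813556414 65.35073082154045
[[527.6  68.9  80. ]
 [547.8  59.3  80. ]
 [552.  124.5  80. ]
 [573.4 115.7  80. ]] [550.17865088  92.09455851  80.        ] 65.9135463723955
screws [549.29562133  92.31385452  18.        ]
clk 2.15 pos [546.   97.5 231. ] jaw 66.34 x [-0.0015  0.0015 -1.    ] w 85.1 F [-0.6  0.2  0. ] q [-0.31  0.49  0.13  1.79 -0.08  0.86  1.01]
-> shift [ 0.005 -2.371  1.454] spin 0.019
```

Dock centre is (549.7, 92.3) and its yaw is -24.5°. The plate, screws and catches all agree on this. Next, the round jar.

```bash
python3 -m creep '[[[0,-0.4,0.24],0,0],[[0,-0.79,0.48],0,0],[[0,-0.79,0.48],0,0]]' >/dev/null
python3 -m creep '[[[0,-0.4,0.24],0,0],[[0,-0.79,0.48],0,0],[[0,-0.79,0.48],0,0]]' >/dev/null
python3 -m creep '[[[0,-0.4,0.24],0,0],[[0,-0.79,0.48],0,0],[[0,-0.79,0.48],0,0],[[0,-0.79,0.48],0,0]]'
python3 - <<'E'
from h import *
from cell import cams
go([584,-178,150],65.5)
im=cams.get_image('wrist');cv2.imwrite('pics/w2.png',im)
c=cams.get_calibration('wrist');np.save('w2.npy',c,allow_pickle=True)
E
```

```text
clock: 3.15
eef_pos: [582.7, -179.4, 231.1]
tool_rot: [2.508, 1.57, 2.091]
force: [-0.1, 0.1, 0.6]
width: 85.6
clk 3.15 pos [ 582.7 -179.4  231.1] jaw 66.1 x [-5.e-04  9.e-04 -1.e+00] w 85.6 F [-0.1  0.1  0.6] q [ 0.17  0.57  0.14  1.64 -0.09  0.94  1.49]
-> shift [0.811 0.017 0.007] spin 0.013
```

View pics/w2.png

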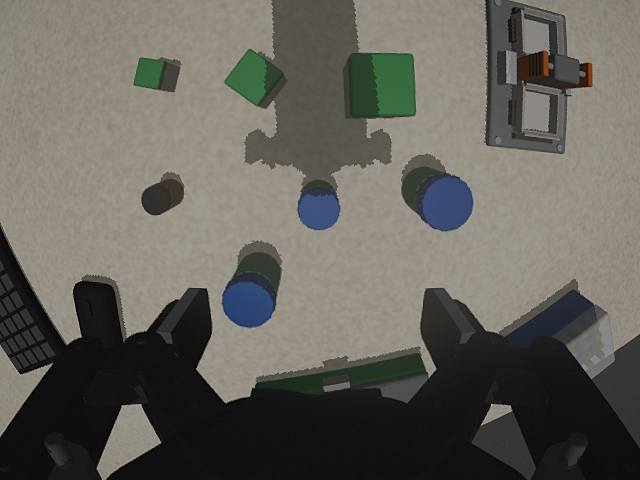

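The round jar's cap is centred at about (319,209). The square jar's lid is at (256,77), between the big one (382,85) and the small one (151,73). I'll measure both.

Run:
```python
from h import *
c=np.load('w2.npy',allow_pickle=True).item();im=cv2.imread('pics/w2.png');H,S,V=hsv(im)
for n,lo,hi in(('green',45,80),('blue',95,125)):
    for k in blobs((H>=lo)&(H<=hi)&(S>110)&(V>60),200):
        P=np.array([onz(c,q,60,True)[:2] for q in k[:,0]]).astype(np.float32)
        (x,y),wh,a=cv2.minAreaRect(P);(x2,y2),r=cv2.minEnclosingCircle(P)
        (u,v),_=cv2.minEnclosingCircle(k)
        print(n,(round(u),round(v)),np.round([x,y],1),np.round(wh,1),round(a,1),'circ',np.round([x2,y2,2*r],1))
```

```text
green (148, 72) [ 408.7 -262.4] [25.  25.5] 51.5 circ [ 408.8 -262.1   34.3]
green (392, 84) [511.1 -73.6] [36.9 53.9] 68.8 circ [510.6 -73.8  63. ]
green (252, 77) [ 458.1 -179.2] [35.3 35.8] 29.2 circ [ 458.4 -179.3   48.1]
blue (248, 302) [ 642.6 -274.2] [49.5 48.6] 68.2 circ [ 641.9 -274.2   52.1]
blue (318, 209) [ 587.5 -175.8] [35.6 31.7] 63.8 circ [ 585.6 -175.3   36.6]
blue (446, 203) [627.5 -66.2] [48.9 49.3] 86.5 circ [626.6 -66.5  51.4]
```

```bash
python3 -c "
from h import *
go([586,-175.6,28],65.5)"
```

```text
clk 3.2 pos [ 582.9 -177.8  231.1] jaw 66.23 x [-5.0e-04  1.8e-03 -1.0e+00] w 85.1 F [-0.5  0.8 -0.7] q [ 0.17  0.57  0.14  1.64 -0.09  0.94  1.49]
-> shift [2.031 0.03  0.022] spin 0.016
```

```bash
python3 -m creep '[[[0.4,0.03,0.02],0.015,0],[[0.8,0.03,0.02],0.015,0],[[1,0.03,0.02],0.015,0],[[1,0.03,0.02],0.015,0]]'
python3 - <<'E'
from h import *
from cell import cams
im=cams.get_image('wrist');cv2.imwrite('pics/w3.png',im)
c=cams.get_calibration('wrist');H,S,V=hsv(im)
for k in blobs((H>=95)&(H<=125)&(S>110)&(V>60),200):
        P=np.array([onz(c,q,60,True)[:2] for q in k[:,0]]).astype(np.float32)
        (x2,y2),r=cv2.minEnclosingCircle(P);(u,v),_=cv2.minEnclosingCircle(k)
        print((round(u),round(v)),'circ',np.round([x2,y2,2*r],1))
go([586,-175.6,28],65.5)
E
```

```text
clock: 3.6
eef_pos: [583.9, -174.1, 128.3]
tool_rot: [3.081, 1.563, 2.656]
force: [-0.2, 0.9, 0.3]
width: 85.5
(224, 372) circ [ 650.2 -281.4   51.4]
(310, 252) circ [ 589.8 -179.3   36.3]
(492, 238) circ [632.9 -66.8  54.1]
clk 3.65 pos [ 585.4 -175.2  130.3] jaw 65.64 x [-0.0027  0.002  -1.    ] w 85.5 F [ 0.8 -0.1  1.5] q [ 0.17  0.7   0.12  1.72 -0.12  0.73  1.5 ]
-> shift [ 1.023e+00 -1.000e-03  1.000e-02] spin 0.003
```

View pics/w3.png

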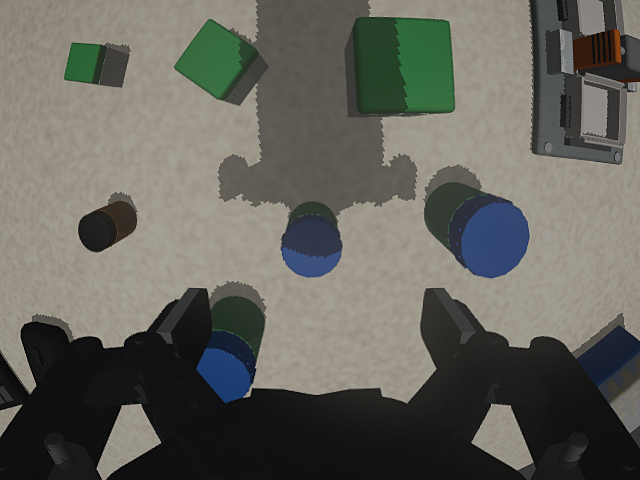

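Run:
```python
from h import *
from cell import cams
im=cv2.imread('pics/w3.png');c=cams.get_calibration('wrist')
for q in((282,246),(342,246),(312,277),(312,218)): print(q,np.round(onz(c,q,60,True),1))
go([587.3,-177,28],65.5)
```

```text
(282, 246) [ 579.1 -193.4   60. ]
(342, 246) [ 594.1 -160.3   60. ]
(312, 277) [ 605.1 -185.3   60. ]
(312, 218) [ 570.8 -169.6   60. ]
clk 3.65 pos [ 585.4 -175.2  130.3] jaw 65.64 x [-0.0027  0.002  -1.    ] w 85.5 F [ 0.8 -0.1  1.5] q [ 0.17  0.7   0.12  1.72 -0.12  0.73  1.5 ]
-> shift [ 1.023 -0.009  0.028] spin 0.003
```

```bash
python3 -m creep '[[[0.3,-0.01,0.03],0,0],[[0.6,-0.01,0.03],0,0],[[0.85,-0.01,0.03],0,0],[[1,-0.01,0.03],0,0],[[1,-0.01,0.03],0,0]]'
python3 -m creep '[[[0.02,0,0],0,0.3],[[0.02,0,0],0,0.4],[[0.02,0,0],0,0.5],[[0.02,0,0],0,0.7],[[0.02,0,0],0,0.9],[[0.02,0,0],0,1],[[0.02,0,0],0,1],[[0.02,0,0],0,1]]'
```

```text
clock: 4.15
eef_pos: [588.0, -179.3, 30.8]
tool_rot: [2.977, 1.569, 2.55]
force: [-0.4, 0.2, 0.1]
width: 85.5
clock: 4.95
eef_pos: [589.2, -180.6, 30.7]
tool_rot: [0.233, 1.569, -0.195]
force: [-0.8, -0.0, 5.9]
width: 35.6
```

```bash
python3 -m creep '[[[-0.2,0,0],0,1],[[-0.5,0,0],0,1],[[-0.9,0,0],0,1],[[-1,0,0],0,1],[[-1,0,0],0,1]]'
python3 - <<'E'
from h import *
from cell import cams
im=cams.get_image('wrist');cv2.imwrite('pics/w4.png',im)
go([588,75,130],65.5)
E
```

```text
clock: 5.45
eef_pos: [589.5, -180.8, 131.4]
tool_rot: [0.179, 1.567, -0.249]
force: [-0.5, 0.1, -0.8]
width: 35.5
clk 5.5 pos [ 588.3 -180.3  129.6] jaw 65.46 x [ 8.e-04 -1.e-04 -1.e+00] w 35.4 F [-1.2 -0.1 -2. ] q [ 0.18  0.7   0.12  1.72 -0.12  0.73  1.5 ]
-> shift [-0.004  2.321 -1.063] spin -0.001
```

View pics/w4.png

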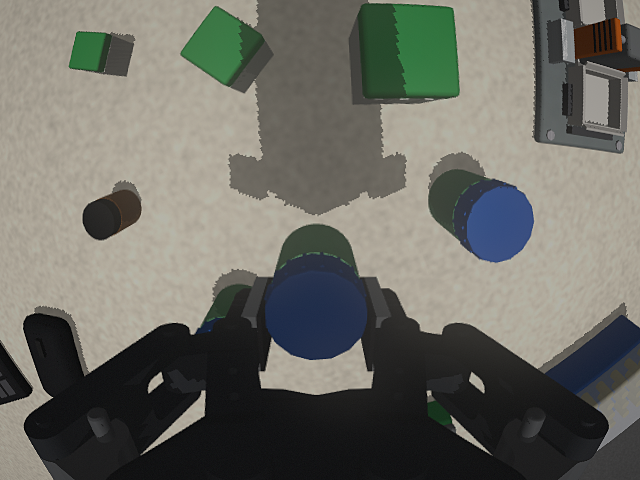

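The round jar is held upright, with its cap rim spanning x 265-367 and its bottom at y 359. Now I'll work out its offset in the grip.

Run:
```python
from h import *
from cell import cams,readout
im=cv2.imread('pics/w4.png');c=cams.get_calibration('wrist');s=readout.read_state()
R=Ro.from_euler('xyz',s['tool_rot']).as_matrix()
H,S,V=hsv(im)
m=((H>=100)&(H<=125)&(S>100)&(V>40)).astype(np.uint8);m[:,:255]=0;m[:,375:]=0;m[:240]=0;m[365:]=0
k=max(blobs(m,500),key=cv2.contourArea);print(cv2.boundingRect(k))
L=np.array([R.T@(onz(c,q,s['eef_pos'][2]+29.5,True)-s['eef_pos']) for q in k[:,0].astype(float)])
ty,tz=L[:,1],L[:,2]
print('y range',ty.min(),ty.max(),'z range',tz.min(),tz.max())
# use points of near side (bottom of pic) for circle fit
sel=k[:,0,1]>312;A=np.c_[2*ty[sel],2*tz[sel],np.ones(sel.sum())];b=ty[sel]**2+tz[sel]**2
x=np.linalg.lstsq(A,b,rcond=None)[0];print('center y,z',x[:2],'r',np.sqrt(x[2]+x[0]**2+x[1]**2))
yaw=np.radians(-24.5);C=np.array([549.7,92.3]);ex=np.array([np.cos(yaw),np.sin(yaw)])
print('bay_a',C-41*ex,'bay_b',C+41*ex)
print('tool z dir',R[:,2])
```

```text
(264, 270, 103, 90)
y range -16.601147709648938 18.795827480695927 z range -22.409743688355586 13.303131493191444
center y,z [ 1.10127435 -4.55815298] r 17.629961873174533
bay_a [512.39158789 109.30242295] bay_b [587.00841211  75.29757705]
tool z dir [ 9.09641333e-01 -4.15393817e-01  7.88532313e-04]
```

```bash
python3 -m creep '[[[-0.1,0.3,-0.14],0,1],[[-0.1,0.6,-0.28],0,1],[[-0.1,0.78,-0.35],0,1],[[-0.1,0.78,-0.35],0,1]]' >/dev/null
python3 -m creep '[[[0,0.3,-0.14],0,1],[[0,0.6,-0.28],0,1],[[0,0.78,-0.35],0,1],[[0,0.78,-0.35],0,1]]' >/dev/null
python3 -m creep '[[[0,0.3,-0.14],0,1],[[0,0.6,-0.25],0,1],[[0,0.76,-0.33],0,1],[[0,0.76,-0.33],0,1],[[0,0.76,-0.33],0,1]]'
python3 - <<'E'
from h import *
from cell import cams
go([590.5,73.7,46],65.5)
im=cams.get_image('wrist');cv2.imwrite('pics/w5.png',im)
im=cams.get_image('scene');cv2.imwrite('pics/s5.png',cv2.resize(im[180:340,270:470],None,fx=4,fy=3.75,interpolation=cv2.INTER_CUBIC))
go([590.5,73.7,46],65.5)
E
```

```text
clock: 6.8
eef_pos: [590.6, 70.9, 138.5]
tool_rot: [-1.694, 1.568, -2.124]
force: [0.4, -0.5, -1.2]
width: 35.6
clk 6.8 pos [590.6  70.9 138.5] jaw 65.37 x [-0.0013 -0.0022 -1.    ] w 35.6 F [ 0.4 -0.5 -1.2] q [-0.27  0.67  0.16  1.77 -0.15  0.72  1.11]
-> shift [ 0.925  0.027 -0.013] spin -0.003
clk 6.9 pos [590.8  70.3 138.9] jaw 65.26 x [-8.e-04 -2.e-03 -1.e+00] w 35.4 F [-1.1 -0.7 -0.5] q [-0.27  0.67  0.16  1.77 -0.15  0.72  1.11]
-> shift [ 0.929  0.032 -0.018] spin -0.005
```

View pics/w5.png

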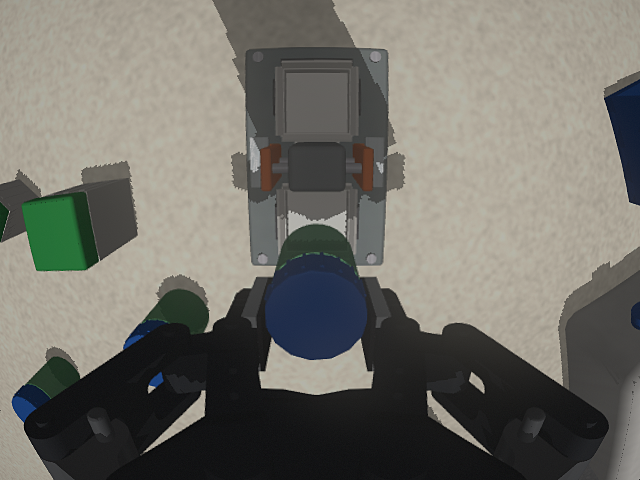

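View pics/s5.png

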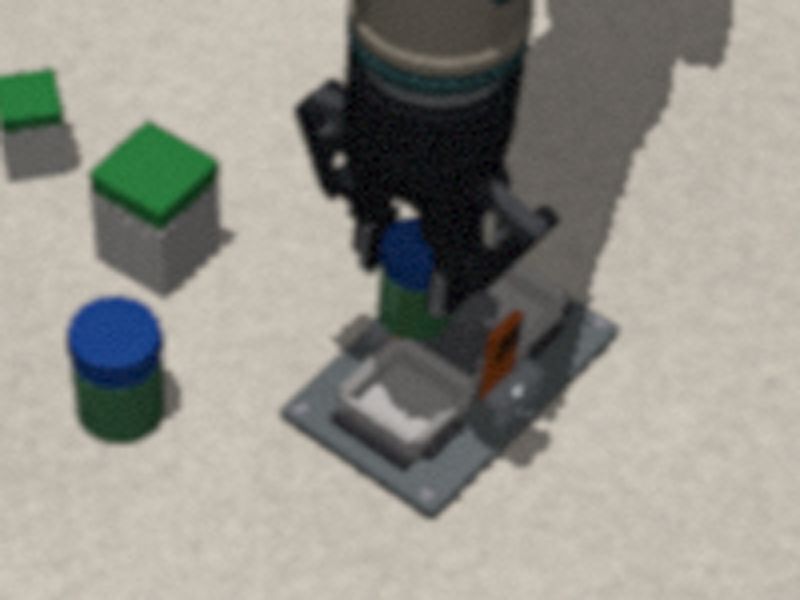

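Run:
```python
from h import *
from cell import cams,readout
c=cams.get_calibration('wrist');s=readout.read_state();R=Ro.from_euler('xyz',s['tool_rot']).as_matrix()
P=np.array([onz(c,q,18,True) for q in((257,57),(376,57),(371,258),(263,258))]);C=P.mean(0);print(C,s['eef_pos'])
L=[R.T@(p-s['eef_pos']) for p in P];L=np.array(L);print(L.round(1),L.mean(0))
# bay floor corner pixel check: far bay floor
for q in((286,71),(349,71)): print(onz(c,q,16,True))
```

```text
[549.83354359  90.99380549  18.        ] [590.83948511  70.27681885 138.89317774]
[[ 121.   -40.1 -120.2]
 [ 120.8   43.6 -120.2]
 [ 120.8   43.2   28.3]
 [ 121.   -39.    28.4]] [120.88242066   1.91493688 -45.93054095]
[483.0591915   97.89258614  16.        ]
[501.57169798 138.18331581  16.        ]
```

```bash
python3 -m creep '[[[0,0.018,-0.005],0,1],[[0.2,0.018,-0.005],0,1],[[0.4,0.018,-0.005],0,1],[[0.6,0.018,-0.005],0,1],[[0.7,0.018,-0.005],0,1],[[0.8,0.018,-0.005],0,1],[[0.8,0.018,-0.005],0,1]]'
python3 - <<'E'
from h import *
from cell import cams
go([590.5,73.7,46.7],65.5)
im=cams.get_image('wrist');cv2.imwrite('pics/w6.png',im)
E
```

```text
clock: 7.6
eef_pos: [590.6, 74.7, 58.3]
tool_rot: [-2.462, 1.569, -2.891]
force: [-1.0, -0.2, -1.1]
width: 35.3
clk 7.6 pos [590.6  74.7  58.3] jaw 65.42 x [-1.8e-03 -5.0e-04 -1.0e+00] w 35.3 F [-1.  -0.2 -1.1] q [-0.25  0.79  0.13  1.81 -0.17  0.56  1.12]
-> shift [ 0.116 -0.009  0.003] spin -0.002
```

View pics/w6.png

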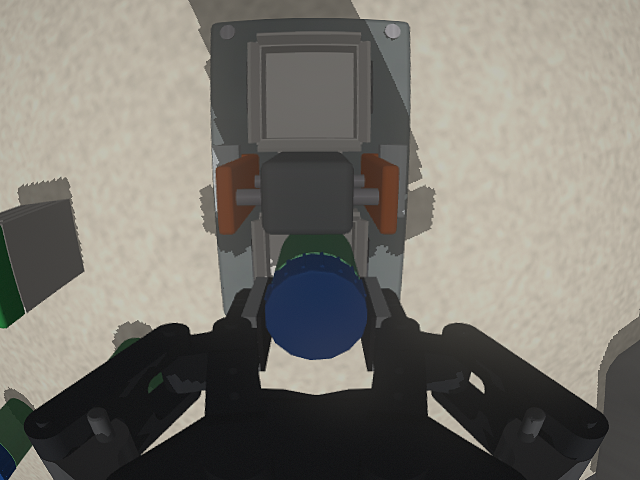

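The round jar is centred at column 316, but the hub and catches are at about 307 and the screws at 309. So the tool is about 3 mm too far toward +y. I'll check the amount by ray casting.

Run:
```python
from h import *
from cell import cams,readout
c=cams.get_calibration('wrist');s=readout.read_state();R=Ro.from_euler('xyz',s['tool_rot']).as_matrix()
for q,z in(((227,32),18),((392,31),18),((217,234),80),((396,234),80),((261,150),78),((353,150),78)): print(q,(R.T@(onz(c,q,z,True)-s['eef_pos'])).round(1))
print('jar',[(R.T@(onz(c,q,s['eef_pos'][2]+29.5,True)-s['eef_pos'])).round(1) for q in((265,312),(367,312))])
```

```text
(227, 32) [  41.2  -43.  -118.7]
(392, 31) [  41.1   39.  -118.7]
(217, 234) [-20.9 -33.5 -32.2]
(396, 234) [-20.9  29.1 -32.2]
(261, 150) [-18.9 -17.1 -60.9]
(353, 150) [-18.9  13.6 -60.8]
jar [array([-29.5, -16.4,  -6.5]), array([-29.5,  19. ,  -6.5])]
```

```bash
python3 -m creep '[[[0,-0.015,0.005],0,1],[[0,-0.028,0.01],0,1],[[0.04,-0.028,0.01],0,1],[[0.08,-0.028,0.01],0,1],[[0.09,-0.028,0.01],0,1],[[0.09,-0.028,0.01],0,1]]'
python3 - <<'E'
from h import *
from cell import cams
go([590.5,73.7,46.7],65.5)
im=cams.get_image('wrist');cv2.imwrite('pics/w7.png',im)
E
```

```text
clock: 8.25
eef_pos: [590.7, 72.4, 49.9]
tool_rot: [-2.727, 1.57, 3.128]
force: [-0.0, 0.3, -0.6]
width: 35.3
clk 8.25 pos [590.7  72.4  49.9] jaw 65.46 x [-7.e-04  0.e+00 -1.e+00] w 35.3 F [-0.   0.3 -0.6] q [-0.25  0.8   0.12  1.81 -0.17  0.54  1.13]
-> shift [ 0.032  0.011 -0.007] spin -0.001
```

View pics/w7.png

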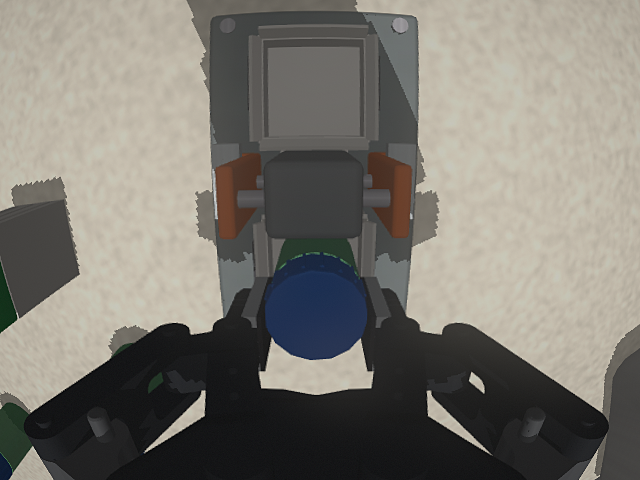

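It's now centred to within about 1 mm. Next I'll lower it to the floor.

```bash
python3 -m creep '[[[0.015,-0.006,0],0,1],[[0.03,-0.006,0],0,1],[[0.035,-0.006,0],0,1],[[0.035,-0.006,0],0,1]]'
python3 -m creep '[[[0.005,0,0],0,1],[[0.01,0,0],0,1],[[0.01,0,0],0,1]]'
```

```text
clock: 8.7
eef_pos: [590.7, 71.8, 46.8]
tool_rot: [-3.024, 1.571, 2.831]
force: [-0.3, -0.4, -0.8]
width: 35.2
clock: 9.0
eef_pos: [590.8, 71.8, 46.7]
tool_rot: [0.951, 1.57, 0.522]
force: [-2.1, -0.0, 6.4]
width: 35.5
```

```bash
python3 -m creep '[[[0,0,0],0,0.4],[[0,0,0],0,0.3],[[0,0,0],0,0.2],[[0,0,0],0,0.1],[[0,0,0],0,0.1],[[0,0,0],0,0.1]]'
python3 -m creep '[[[-0.3,0,0],0,0],[[-0.7,0,0],0,0],[[-1,0,0],0,0],[[-1,0,0],0,0]]'
python3 -m creep '[[[-0.4,0,0],0,0],[[-0.8,0,0],0,0],[[-0.8,0,0],0,0]]'
python3 - <<'E'
from h import *
from cell import cams
go([458,-179,230],29-90)
im=cams.get_image('wrist');cv2.imwrite('pics/w8.png',im)
E
```

```text
clock: 9.6
eef_pos: [590.7, 71.8, 45.7]
tool_rot: [-2.502, 1.571, -2.93]
force: [-0.2, -0.1, 0.7]
width: 77.3
clock: 10.0
eef_pos: [593.9, 72.0, 150.2]
tool_rot: [0.572, 1.562, 0.143]
force: [0.4, -0.2, -0.1]
width: 85.3
clock: 10.3
eef_pos: [594.0, 71.9, 230.4]
tool_rot: [0.577, 1.561, 0.148]
force: [0.6, 0.3, -0.3]
width: 85.5
clk 10.3 pos [594.   71.9 230.4] jaw 65.45 x [ 0.0093  0.0014 -1.    ] w 85.5 F [ 0.6  0.3 -0.3] q [-0.28  0.55  0.18  1.68 -0.12  0.91  1.09]
-> shift [-0.012 -2.847 -0.194] spin -1.19
```

View pics/w8.png

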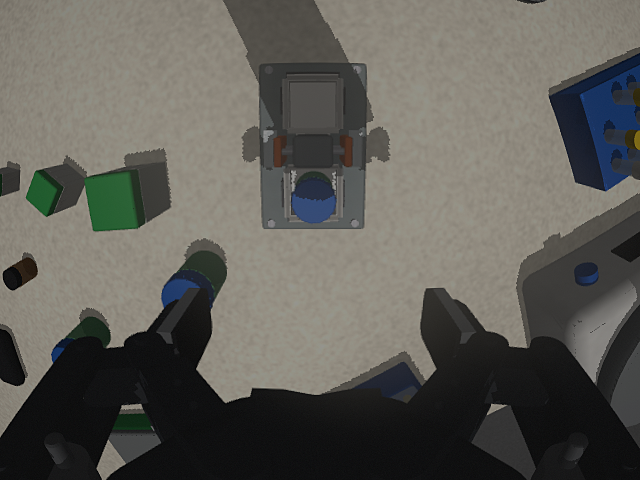

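The round jar sits in the bay with its cap at (314,200). The square jar's lid is at (44,193). I'll move over to it.

```bash
python3 -m creep '[[[0,-0.4,-0.02],0,0],[[0,-0.8,-0.04],0,0],[[0,-0.95,-0.06],0,0],[[0,-0.95,-0.06],0,0]]' >/dev/null
python3 -m creep '[[[0,-0.4,-0.02],0,0],[[0,-0.8,-0.04],0,0],[[0,-0.95,-0.06],0,0],[[0,-0.95,-0.06],0,0]]' >/dev/null
python3 -m creep '[[[0,-0.4,-0.02],0.15,0],[[0,-0.8,-0.04],0.3,0],[[0,-0.95,-0.06],0.45,0],[[0,-0.95,-0.06],0.6,0],[[0,-0.95,-0.06],0.75,0],[[0,-0.95,-0.06],0.81,0],[[0,-0.95,-0.06],0.81,0],[[0,-0.95,-0.06],0.81,0]]'
python3 - <<'E'
from h import *
from cell import cams,readout
go([458,-179,130],29.2)
im=cams.get_image('wrist');cv2.imwrite('pics/w9.png',im)
c=cams.get_calibration('wrist');H,S,V=hsv(im)
for k in blobs((H>=45)&(H<=80)&(S>110)&(V>40),200):
        P=np.array([onz(c,q,60,True)[:2] for q in k[:,0]]).astype(np.float32)
        (x,y),wh,a=cv2.minAreaRect(P);(u,v),_=cv2.minEnclosingCircle(k)
        print((round(u),round(v)),np.round([x,y],1),np.round(wh,1),round(a,1))
E
```

```text
clock: 11.95
eef_pos: [457.2, -178.3, 225.4]
tool_rot: [2.508, 1.57, 1.448]
force: [-0.1, -0.3, 0.6]
width: 85.3
clk 11.95 pos [ 457.2 -178.3  225.4] jaw 29.25 x [ 1.e-04  7.e-04 -1.e+00] w 85.3 F [-0.1 -0.3  0.6] q [ 0.05  0.43  0.37  1.97 -0.22  0.78  1.06]
-> shift [0.954 0.003 0.011] spin 0.001
(217, 262) [ 403.4 -262.3] [25.  25.2] 50.9
(314, 213) [ 457.8 -180.9] [35.1 34.2] 29.2
(426, 150) [515.7 -85.7] [53.5 53.6] 68.9
```

View pics/w9.png

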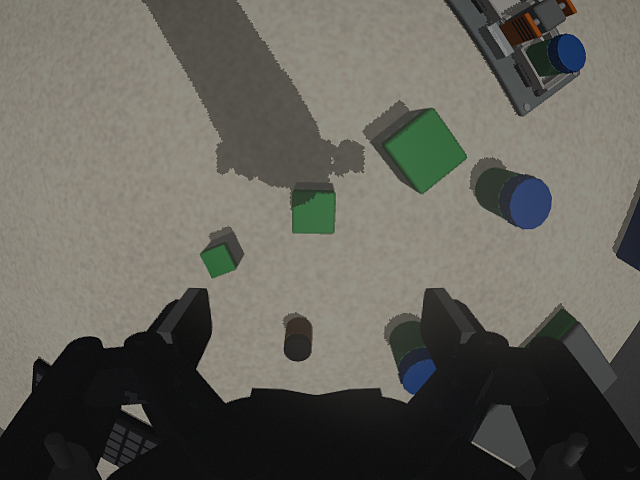

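The square lid is square-on at (314,213), and both fingers will be clear of the neighbours. Descending.

```bash
python3 -m creep '[[[0.4,-0.005,0.02],0,0],[[0.8,-0.005,0.02],0,0],[[1,-0.005,0.02],0,0],[[1,-0.005,0.02],0,0]]'
python3 - <<'E'
from h import *
from cell import cams,readout
go([458,-180.3,30],29.2)
im=cams.get_image('wrist');cv2.imwrite('pics/w10.png',im)
c=cams.get_calibration('wrist');H,S,V=hsv(im)
for k in blobs((H>=45)&(H<=80)&(S>110)&(V>40),200):
        P=np.array([onz(c,q,60,True)[:2] for q in k[:,0]]).astype(np.float32)
        (x,y),wh,a=cv2.minAreaRect(P);(u,v),_=cv2.minEnclosingCircle(k)
        print((round(u),round(v)),np.round([x,y],1),np.round(wh,1),round(a,1))
E
```

```text
clock: 12.4
eef_pos: [454.9, -180.7, 123.3]
tool_rot: [-2.503, 1.565, 2.716]
force: [-0.6, -0.3, 1.3]
width: 85.3
clk 12.4 pos [ 454.9 -180.7  123.3] jaw 29.07 x [-0.0052  0.0024 -1.    ] w 85.3 F [-0.6 -0.3  1.3] q [ 0.13  0.59  0.29  2.06 -0.32  0.54  1.15]
-> shift [0.933 0.032 0.016] spin -0.003
(609, 372) [ 752.2 -155.1] [39.4 43.9] 76.8
(318, 262) [ 462.8 -188.1] [35.9 21.1] 28.9
(485, 162) [521.3 -84.3] [56.6 57.5] 69.1
```

View pics/w10.png

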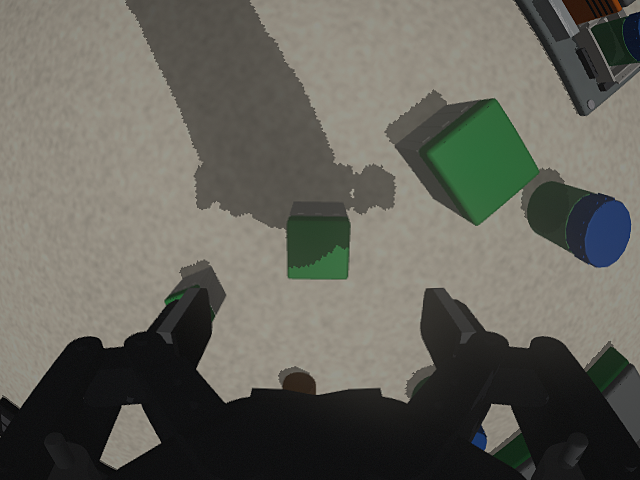

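Run:
```python
from h import *
from cell import cams,readout
c=cams.get_calibration('wrist')
P=np.array([onz(c,q,60,True) for q in((288,217),(350,217),(349,279),(287,279))]);print(P.round(1),P.mean(0).round(1))
go([*P.mean(0)[:2],30],29.2)
```

```text
[[ 434.5 -172.4   60. ]
 [ 465.8 -155.    60. ]
 [ 485.  -188.6   60. ]
 [ 452.  -207.    60. ]] [ 459.3 -180.7   60. ]
clk 12.45 pos [ 456.  -181.4  124.9] jaw 29.05 x [-0.0023  0.0011 -1.    ] w 85.1 F [-0.5  0.1 -0. ] q [ 0.12  0.59  0.29  2.06 -0.32  0.54  1.15]
-> shift [0.949 0.033 0.012] spin -0.003
```

```bash
python3 -m creep '[[[0.3,0.022,0.012],0,0],[[0.6,0.022,0.012],0,0],[[0.85,0.022,0.012],0,0],[[0.95,0.022,0.012],0,0],[[0.95,0.022,0.012],0,0],[[0.95,0.022,0.012],0,0]]'
python3 -m creep '[[[0,0,0],0,0.3],[[0,0,0],0,0.4],[[0,0,0],0,0.5],[[0,0,0],0,0.7],[[0,0,0],0,0.9],[[0,0,0],0,1],[[0,0,0],0,1],[[0,0,0],0,1]]'
```

```text
clock: 13.05
eef_pos: [460.1, -182.4, 32.0]
tool_rot: [0.704, 1.569, -0.36]
force: [-0.9, 0.2, 0.9]
width: 85.4
clock: 13.85
eef_pos: [459.4, -182.1, 31.6]
tool_rot: [0.837, 1.57, -0.228]
force: [-1.6, 0.2, 6.7]
width: 36.2
```

```bash
python3 -m creep '[[[-0.2,0,0],0,1],[[-0.5,0,0],0,1],[[-0.9,0,0],0,1],[[-1,0,0],0,1],[[-1,0,0],0,1]]'
python3 -m creep '[[[-0.1,0,0],-0.12,1],[[-0.1,0,0],-0.25,1],[[-0.1,0,0],-0.4,1],[[-0.1,0,0],-0.55,1],[[-0.1,0,0],-0.7,1],[[-0.1,0,0],-0.81,1],[[-0.1,0,0],-0.81,1],[[-0.1,0,0],-0.81,1]]'
python3 - <<'E'
from h import *
from cell import cams,readout
im=cams.get_image('wrist');cv2.imwrite('pics/w11.png',im)
go([512.4,109.3,140],65.5)
E
```

```text
clock: 14.35
eef_pos: [460.1, -182.2, 132.3]
tool_rot: [0.776, 1.567, -0.289]
force: [-0.7, 0.1, -1.2]
width: 35.9
clock: 15.15
eef_pos: [458.2, -181.7, 139.7]
tool_rot: [3.071, 1.569, 2.64]
force: [-0.7, -0.4, -0.6]
width: 36.3
clk 15.2 pos [ 458.4 -181.8  139.9] jaw 65.34 x [-1.6e-03  7.0e-04 -1.0e+00] w 35.9 F [-0.5 -0.2 -0.6] q [ 0.23  0.55  0.13  2.04 -0.13  0.56  1.59]
-> shift [ 0.     2.87  -0.724] spin -0.003
```

View pics/w11.png

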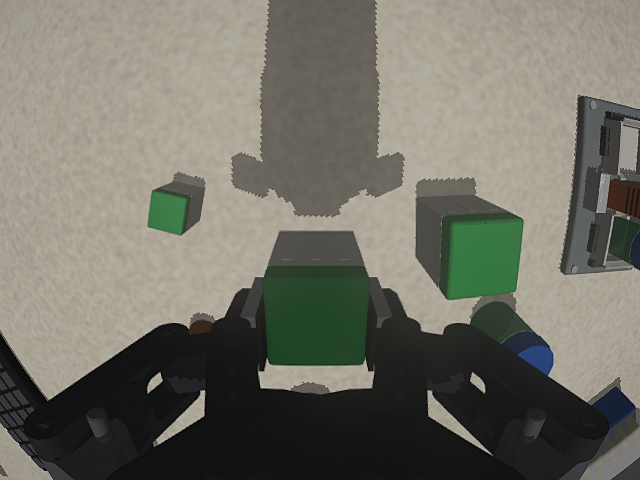

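The square jar is held square-on, with the lid at x 264-369 and y 266-365. Next I'll get its offset in the grip and move it to bay_a.

```bash
python3 - <<'E'
from h import *
from cell import cams,readout
c=cams.get_calibration('wrist');s=readout.read_state();R=Ro.from_euler('xyz',s['tool_rot']).as_matrix()
L=np.array([R.T@(onz(c,q,s['eef_pos'][2]+28.3,True)-s['eef_pos']) for q in((267,266),(365,266),(369,365),(264,365))]);print(L.round(1),L.mean(0).round(1))
E
python3 -m creep '[[[0,0.3,-0.08],0,1],[[0,0.65,-0.16],0,1],[[0,0.96,-0.24],0,1],[[0,0.96,-0.24],0,1]]' >/dev/null
python3 -m creep '[[[0,0.3,-0.08],0,1],[[0,0.65,-0.16],0,1],[[0,0.96,-0.24],0,1],[[0,0.96,-0.24],0,1]]' >/dev/null
python3 -m creep '[[[0,0.3,-0.08],0,1],[[0,0.65,-0.16],0,1],[[0,0.93,-0.24],0,1],[[0,0.93,-0.24],0,1],[[0,0.93,-0.24],0,1]]'
python3 - <<'E'
from h import *
from cell import cams
im=cams.get_image('wrist');cv2.imwrite('pics/w12.png',im)
im=cams.get_image('scene');cv2.imwrite('pics/s12.png',cv2.resize(im[180:340,270:470],None,fx=4,fy=3.75,interpolation=cv2.INTER_CUBIC))
go([512.4,109.3,48],65.5)
E
```

```text
[[-28.3 -15.1 -23.2]
 [-28.3  17.6 -23.2]
 [-28.3  21.4  17.5]
 [-28.3 -18.4  17.4]] [-28.3   1.4  -2.9]
clock: 16.5
eef_pos: [511.7, 106.5, 140.5]
tool_rot: [-1.703, 1.57, -2.132]
force: [-0.6, -0.7, -0.5]
width: 36.3
clk 16.6 pos [511.6 105.1 140.6] jaw 65.3 x [-7.0e-04 -1.4e-03 -1.0e+00] w 36.0 F [ 0.3  0.3 -0.9] q [-0.38  0.58  0.19  1.96 -0.18  0.61  1.06]
-> shift [ 0.926  0.043 -0.011] spin -0.004
```

View pics/w12.png

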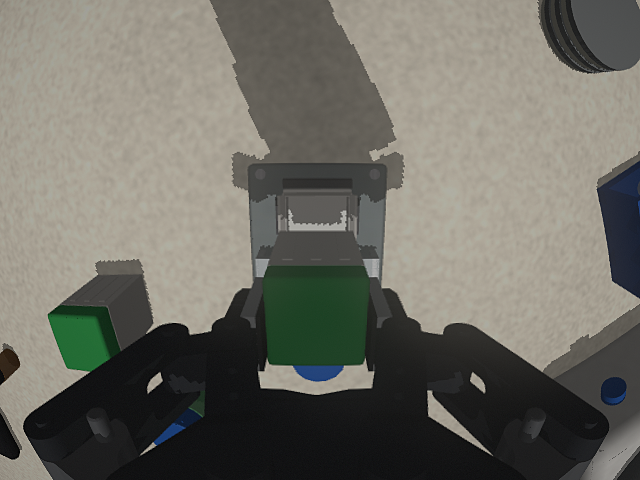

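View pics/s12.png

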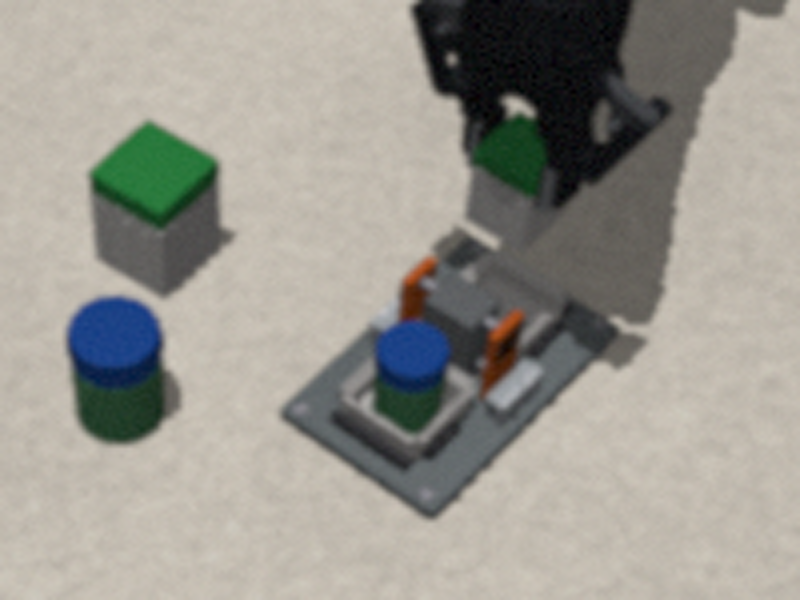

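Run:
```python
import cv2,numpy as np
im=cv2.imread('pics/w12.png')[225:385,235:395].astype(float)
im=np.clip(im*2.5,0,255).astype(np.uint8)
cv2.imwrite('pics/w12z.png',cv2.resize(im,None,fx=3.5,fy=3.5,interpolation=cv2.INTER_CUBIC))
```

```text
(no output)
```

View pics/w12z.png

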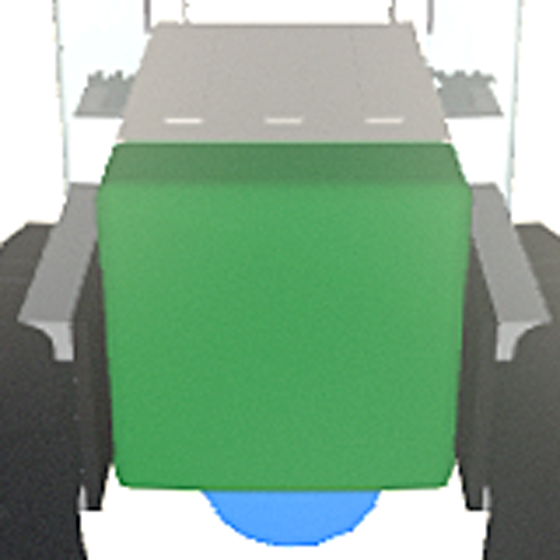

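Run:
```python
from h import *
from cell import cams,readout
c=cams.get_calibration('wrist');s=readout.read_state();R=Ro.from_euler('xyz',s['tool_rot']).as_matrix()
f=lambda q,z:R.T@(onz(c,q,z,True)-s['eef_pos'])
L=np.array([f(q,s['eef_pos'][2]+28.3) for q in((263,277.3),(370,277.3),(366.5,364.5),(267,364.5))]);print(L.round(1),L.mean(0).round(1))
P=np.array([f(q,18) for q in((260,174),(375,174))]);print('screws',P.round(1),P.mean(0))
P=np.array([f(q,12) for q in((248,164),(386,164))]);print('plate corners',P.round(1),P.mean(0))
```

```text
[[-28.3 -16.6 -19.1]
 [-28.3  19.5 -19.1]
 [-28.3  20.4  17.2]
 [-28.3 -17.3  17.2]] [-28.3   1.5  -1. ]
screws [[122.7 -39.1 -35.4]
 [122.5  44.1 -35.4]] [122.61437418   2.51043187 -35.41964211]
plate corners [[128.7 -48.8 -42.3]
 [128.5  53.2 -42.3]] [128.61508368   2.16776172 -42.31930917]
```

```bash
python3 -m creep '[[[0,0.01,0],0,1],[[0.2,0.01,0],0,1],[[0.4,0.01,0],0,1],[[0.55,0.01,0],0,1],[[0.65,0.01,0],0,1],[[0.7,0.01,0],0,1],[[0.7,0.01,0],0,1],[[0.7,0.01,0],0,1]]'
python3 - <<'E'
from h import *
from cell import cams
im=cams.get_image('wrist');cv2.imwrite('pics/w13.png',im)
go([512.4,109.3,48],65.5)
E
```

```text
clock: 17.4
eef_pos: [512.7, 107.9, 71.2]
tool_rot: [0.611, 1.57, 0.182]
force: [-0.5, 0.9, -1.2]
width: 36.0
clk 17.45 pos [512.8 108.1  71.4] jaw 65.44 x [ 1.1e-03  3.0e-04 -1.0e+00] w 36.3 F [-0.7  0.1 -1.7] q [-0.36  0.7   0.14  2.   -0.21  0.45  1.09]
-> shift [ 0.234  0.009 -0.009] spin -0.001
```

View pics/w13.png

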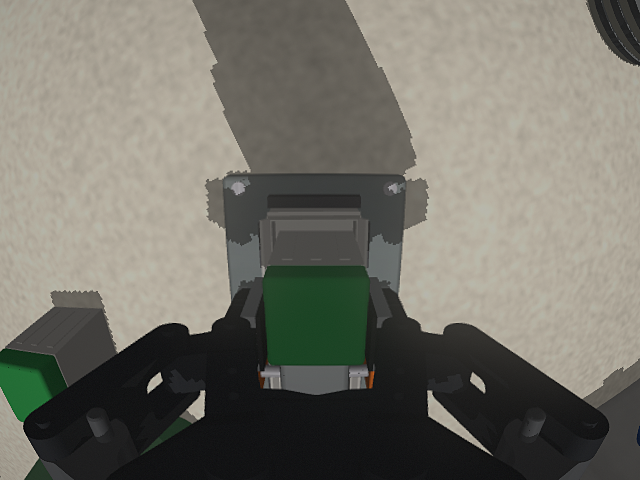

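Run:
```python
from h import *
from cell import cams,readout
c=cams.get_calibration('wrist');s=readout.read_state();R=Ro.from_euler('xyz',s['tool_rot']).as_matrix()
f=lambda q,z:R.T@(onz(c,q,z,True)-s['eef_pos'])
print('screw',f((237,187),18),f((394,187),18),'plate',f((224,175),12),f((405,175),12))
L=np.array([f(q,s['eef_pos'][2]+28.3) for q in((263,277.3),(370,277.3),(366.5,364.5),(267,364.5))]);print(L.mean(0).round(1))
```

```text
screw [ 53.34135669 -41.4755018  -36.96435167] [ 53.40252804  43.62788587 -36.94622213] plate [ 59.32968371 -49.99273571 -42.96098682] [ 59.40228953  50.98487967 -42.91329976]
[-28.3   1.5  -1. ]
```

```bash
python3 -m creep '[[[0,-0.006,-0.008],0,1],[[0.05,-0.006,-0.008],0,1],[[0.1,-0.006,-0.008],0,1],[[0.13,-0.006,-0.008],0,1],[[0.13,-0.006,-0.008],0,1]]'
python3 -m creep '[[[0.03,0,0],0,1],[[0.06,0,0],0,1],[[0.08,0,0],0,1],[[0.08,0,0],0,1]]'
```

```text
clock: 17.95
eef_pos: [510.9, 107.8, 57.2]
tool_rot: [-2.506, 1.57, -2.934]
force: [-0.1, 0.4, -0.7]
width: 36.2
clock: 18.35
eef_pos: [511.1, 107.8, 49.5]
tool_rot: [-2.547, 1.57, -2.975]
force: [0.7, 1.1, -0.9]
width: 36.0
```

```bash
python3 -m creep '[[[0.01,0,0],0,1],[[0.02,0,0],0,1],[[0.02,0,0],0,1]]'
python3 - <<'E'
from h import *
from cell import cams
im=cams.get_image('wrist');cv2.imwrite('pics/w14.png',im)
im=cams.get_image('scene');cv2.imwrite('pics/s14.png',cv2.resize(im[180:340,270:470],None,fx=4,fy=3.75,interpolation=cv2.INTER_CUBIC))
go([512.4,109.3,48],65.5)
E
```

```text
clock: 18.65
eef_pos: [511.3, 107.9, 47.7]
tool_rot: [2.804, 1.571, 2.375]
force: [0.6, -0.3, -0.4]
width: 35.9
clk 18.75 pos [511.3 107.9  47.8] jaw 65.45 x [ 0.e+00  1.e-04 -1.e+00] w 36.2 F [-0.4  0.5 -1.6] q [-0.34  0.74  0.13  2.01 -0.22  0.4   1.09]
-> shift [-0.002  0.017  0.004] spin -0.001
```

View pics/w14.png

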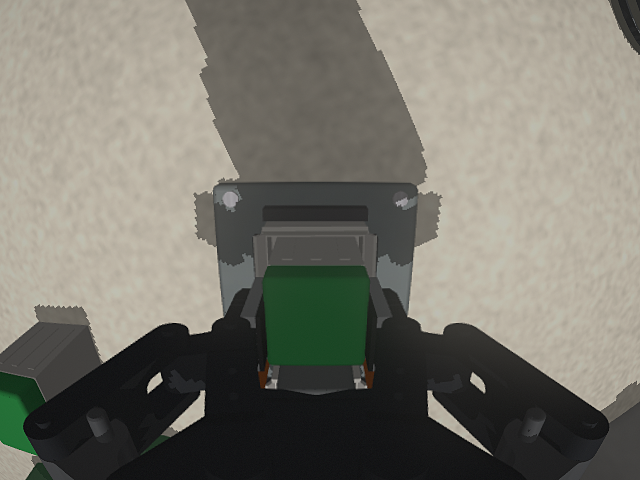

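View pics/s14.png

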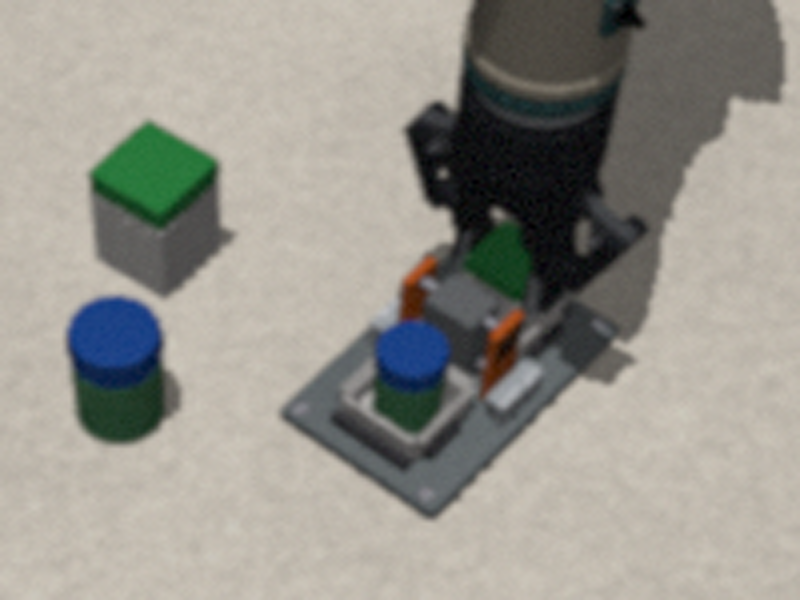

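```bash
python3 -m creep '[[[0.005,0,0],0,1],[[0.01,0,0],0,1],[[0.01,0,0],0,1]]'
python3 -m creep '[[[0.005,0,0],0,1],[[0.008,0,0],0,1],[[0.008,0,0],0,1]]'
```

```text
clock: 19.05
eef_pos: [511.4, 107.9, 47.6]
tool_rot: [1.029, 1.57, 0.601]
force: [-0.7, -0.8, 6.9]
width: 36.0
clock: 19.35
eef_pos: [511.4, 107.9, 47.5]
tool_rot: [1.179, 1.57, 0.75]
force: [-2.9, 0.3, 14.7]
width: 36.3
```

The jar is on the floor: z stopped at 47.5 and force is building. Releasing and rising.

```bash
python3 -m creep '[[[-0.008,0,0],0,1],[[-0.008,0,0],0,0.4],[[-0.008,0,0],0,0.3],[[-0.008,0,0],0,0.2],[[-0.008,0,0],0,0.1],[[-0.008,0,0],0,0.1],[[-0.008,0,0],0,0.1]]'
python3 -m creep '[[[-0.3,0,0],0,0],[[-0.7,0,0],0,0],[[-1,0,0],0,0],[[-1,0,0],0,0],[[-1,0,0],0,0]]'
python3 -m creep '[[[-0.2,0,0.2],0,0],[[-0.3,0,0.3],0,0],[[-0.3,0,0.4],0,0],[[-0.3,0,0.4],0,0],[[-0.3,0,0.4],0,0]]'
python3 - <<'E'
from h import *
from cell import cams
im=cams.get_image('wrist');cv2.imwrite('pics/w15.png',im)
im=cams.get_image('scene');cv2.imwrite('pics/s15.png',cv2.resize(im[180:340,270:470],None,fx=4,fy=3.75,interpolation=cv2.INTER_CUBIC))
go([549.7,92.3,48],65.5)
E
```

```text
clock: 20.05
eef_pos: [511.3, 107.9, 46.7]
tool_rot: [-2.596, 1.571, -3.024]
force: [-0.1, -0.9, 0.5]
width: 76.8
clock: 20.55
eef_pos: [511.6, 108.1, 147.3]
tool_rot: [0.818, 1.569, 0.39]
force: [0.3, 1.0, 0.1]
width: 85.4
clock: 21.05
eef_pos: [546.3, 91.2, 175.2]
tool_rot: [-2.597, 1.567, -3.025]
force: [0.3, 0.8, 0.2]
width: 85.3
clk 21.15 pos [546.3  91.6 175.6] jaw 65.49 x [-2.9e-03 -2.0e-04 -1.0e+00] w 85.3 F [ 0.4 -0.1 -0.4] q [-0.35  0.57  0.2   1.85 -0.16  0.74  1.09]
-> shift [1.276 0.022 0.031] spin -0.0
```

View pics/w15.png

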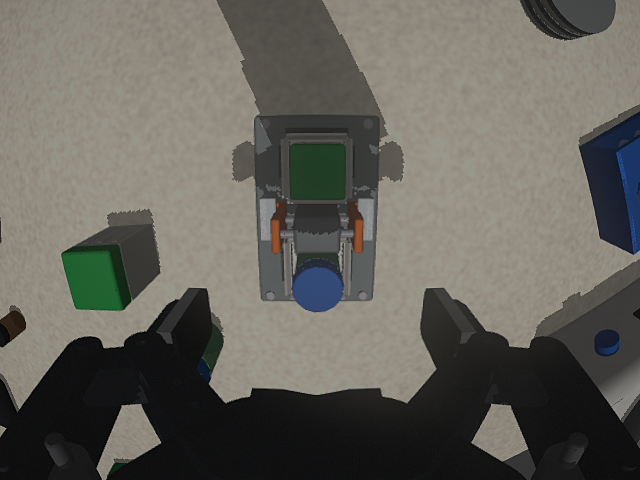

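View pics/s15.png

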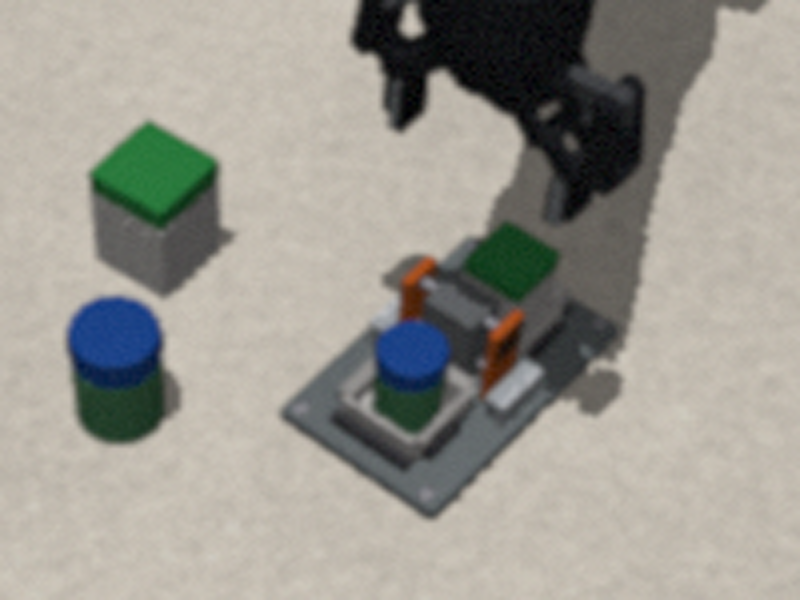

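Both jars stand in their bays. In the wrist view the lid is at (318,172), the cap at (318,288) and the catches at 271-363. Next I'll centre for the pinch.

Run:
```python
from h import *
from cell import cams,readout
im=cv2.imread('pics/w15.png');cv2.imwrite('pics/w15z.png',cv2.resize(im[105:315,240:395],None,fx=3.0,fy=2.8,interpolation=cv2.INTER_CUBIC))
c=cams.get_calibration('wrist');s=readout.read_state();R=Ro.from_euler('xyz',s['tool_rot']).as_matrix()
f=lambda q,z:(R.T@(onz(c,q,z,True)-s['eef_pos'])).round(1)
P=np.array([f(q,18) for q in((264,124),(368,124),(364,296),(270,296))]);print(P,P.mean(0))
P=np.array([f(q,12) for q in((255,116),(379,116),(373,300),(262,299))]);print(P,P.mean(0))
P=np.array([f(q,80) for q in((271,252),(363,252))]);print(P,P.mean(0))
```

```text
[[157.9 -40.4 -72. ]
 [157.7  43.2 -72. ]
 [157.4  44.6  78.1]
 [157.5 -39.9  78.1]] [157.625   1.875   3.05 ]
[[163.9 -48.6 -78.9]
 [163.7  53.1 -79. ]
 [163.3  54.1  85.3]
 [163.5 -48.4  84.2]] [163.6    2.55   2.9 ]
[[ 95.6 -29.4  14.7]
 [ 95.5  33.5  14.7]] [95.55  2.05 14.7 ]
```

View pics/w15z.png

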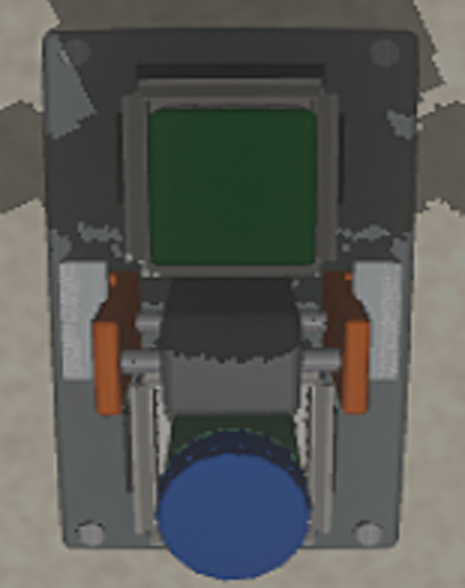

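```bash
python3 -m creep '[[[0,0.008,0.029],0,0],[[0.2,0.008,0.029],0,0],[[0.4,0.008,0.029],0,0],[[0.6,0.008,0.029],0,0],[[0.75,0.008,0.029],0,0],[[0.75,0.008,0.029],0,0],[[0.75,0.008,0.029],0,0]]'
python3 - <<'E'
from h import *
from cell import cams
im=cams.get_image('wrist');cv2.imwrite('pics/w16.png',im)
go([549.7,92.3,47.5],65.5)
E
```

```text
clock: 21.85
eef_pos: [550.7, 90.9, 101.8]
tool_rot: [-2.534, 1.57, -2.962]
force: [0.5, -0.2, 0.5]
width: 85.5
clk 21.9 pos [551.1  90.9 102.4] jaw 65.46 x [ 9.e-04  1.e-04 -1.e+00] w 85.2 F [-1.2  0.4 -0.2] q [-0.32  0.68  0.17  1.89 -0.2   0.58  1.12]
-> shift [ 0.549  0.006 -0.019] spin -0.001
```

View pics/w16.png

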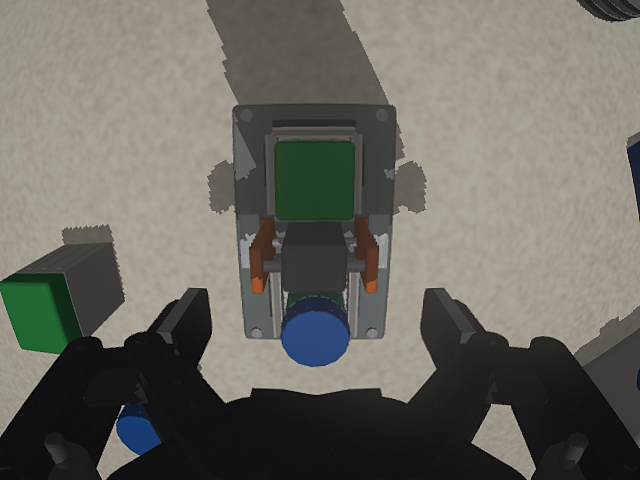

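Run:
```python
from h import *
from cell import cams,readout
c=cams.get_calibration('wrist');s=readout.read_state();R=Ro.from_euler('xyz',s['tool_rot']).as_matrix()
f=lambda q,z:(R.T@(onz(c,q,z,True)-s['eef_pos'])).round(1)
P=np.array([f(q,18) for q in((246,115),(382,115),(372,333),(256,333))]);print(P,P.mean(0))
P=np.array([f(q,12) for q in((233,105),(396,105),(389,338),(245,338))]);print(P,P.mean(0))
P=np.array([f(q,80) for q in((250,293),(378,293))]);print(P,P.mean(0))
```

```text
[[ 84.3 -41.3 -76.9]
 [ 84.3  41.5 -76.8]
 [ 84.4  41.5  72.5]
 [ 84.4 -41.6  72.6]] [ 8.435e+01  2.500e-02 -2.150e+00]
[[ 90.3 -50.7 -83.9]
 [ 90.3  51.5 -83.8]
 [ 90.4  55.7  81.2]
 [ 90.4 -51.4  81. ]] [90.35   1.275 -1.375]
[[ 22.3 -31.4  11. ]
 [ 22.4  32.   11. ]] [22.35  0.3  11.  ]
```

```bash
python3 -m creep '[[[0,-0.006,-0.015],0,0],[[0.15,-0.006,-0.015],0,0],[[0.3,-0.006,-0.015],0,0],[[0.45,-0.006,-0.015],0,0],[[0.54,-0.006,-0.015],0,0],[[0.54,-0.006,-0.015],0,0],[[0.54,-0.006,-0.015],0,0]]'
python3 - <<'E'
from h import *
from cell import cams,readout
im=cams.get_image('wrist');cv2.imwrite('pics/w17.png',im)
go([549.7,92.3,47.5],65.5)
E
```

```text
clock: 22.6
eef_pos: [549.4, 90.9, 48.4]
tool_rot: [0.63, 1.57, 0.202]
force: [0.0, -0.9, -0.3]
width: 85.4
clk 22.65 pos [549.6  90.9  48.5] jaw 65.45 x [ 1.2e-03  2.0e-04 -1.0e+00] w 85.6 F [ 0.1 -0.3 -0.6] q [-0.3   0.77  0.14  1.92 -0.22  0.46  1.13]
-> shift [ 0.01   0.013 -0.005] spin -0.001
```

View pics/w17.png

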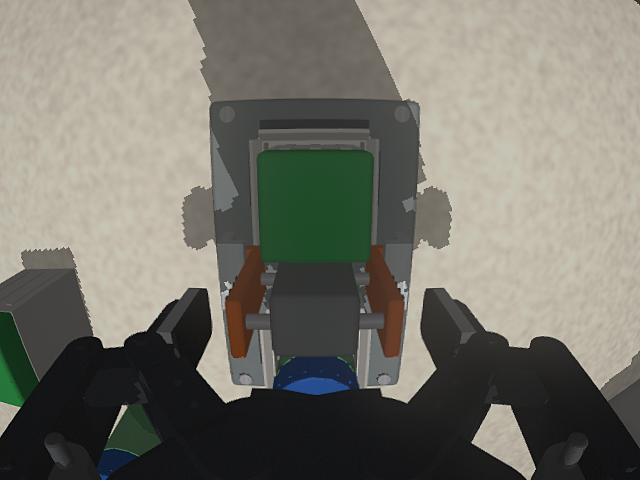

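The catches span 227-403, centred on the fingers (column 315). Pinching now.

```bash
python3 -m creep '[[[0,0,0],0,0.15],[[0,0,0],0,0.2],[[0,0,0],0,0.25],[[0,0,0],0,0.3],[[0,0,0],0,0.35],[[0,0,0],0,0.4],[[0,0,0],0,0.5],[[0,0,0],0,0.7],[[0,0,0],0,1],[[0,0,0],0,1],[[0,0,0],0,1],[[0,0,0],0,1]]'
python3 - <<'E'
from h import *
from cell import cams,readout
im=cams.get_image('wrist');cv2.imwrite('pics/w18.png',im)
im=cams.get_image('scene');cv2.imwrite('pics/s18.png',cv2.resize(im[180:340,270:470],None,fx=4,fy=3.75,interpolation=cv2.INTER_CUBIC))
go([549.7,92.3,47.5],65.5)
E
```

```text
clock: 23.85
eef_pos: [549.4, 90.6, 49.8]
tool_rot: [0.619, 1.57, 0.191]
force: [-4.2, 0.2, 19.2]
width: 42.5
clk 23.95 pos [549.4  90.6  49.8] jaw 65.46 x [ 1.e-03  2.e-04 -1.e+00] w 42.6 F [-4.2 -0.8 18.6] q [-0.3   0.77  0.14  1.92 -0.22  0.47  1.13]
-> shift [ 0.023  0.017 -0.004] spin -0.001
```

View pics/w18.png

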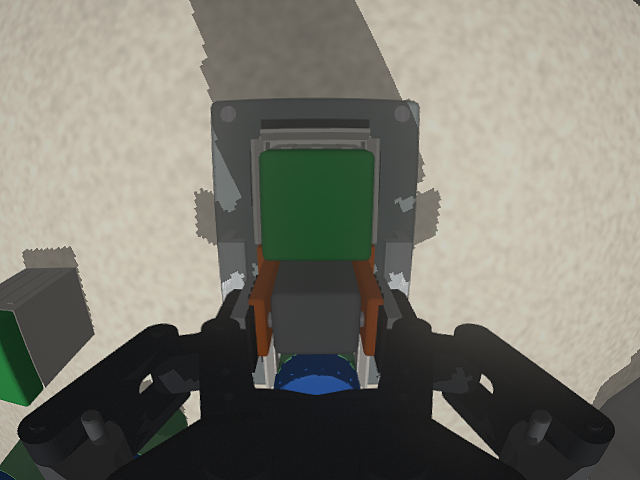

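View pics/s18.png

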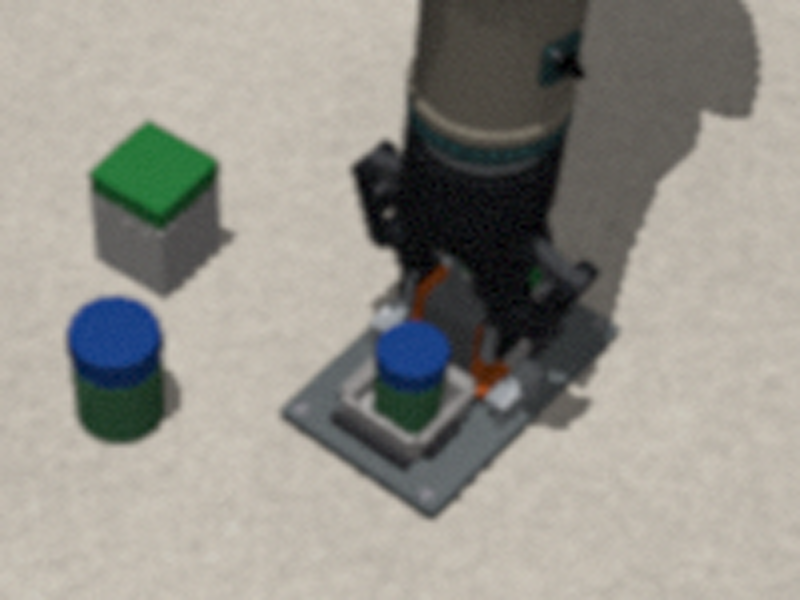

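Both catches are fully in: outer faces at pixels 250-383 work out at about 47-48 mm. The plate is undisturbed. I'll lift slowly.

```bash
python3 -m creep '[[[-0.02,0,0],0,1],[[-0.04,0,0],0,1],[[-0.06,0,0],0,1],[[-0.09,0,0],0,1],[[-0.12,0,0],0,1],[[-0.15,0,0],0,1],[[-0.15,0,0],0,1],[[-0.15,0,0],0,1]]'
python3 - <<'E'
from h import *
from cell import cams,readout
im=cams.get_image('wrist');cv2.imwrite('pics/w19.png',im)
im=cams.get_image('scene');cv2.imwrite('pics/s19.png',cv2.resize(im[180:340,270:470],None,fx=4,fy=3.75,interpolation=cv2.INTER_CUBIC))
go([549.7,92.3,147.5],65.5)
E
```

```text
clock: 24.75
eef_pos: [549.1, 90.9, 62.9]
tool_rot: [0.723, 1.571, 0.294]
force: [0.6, 0.2, -4.8]
width: 42.0
clk 24.85 pos [548.9  90.9  62.7] jaw 65.45 x [-3.e-04  0.e+00 -1.e+00] w 41.3 F [ 0.5 -0.2 -3.6] q [-0.31  0.74  0.15  1.92 -0.21  0.49  1.13]
-> shift [-0.848  0.016  0.001] spin -0.001
```

View pics/w19.png

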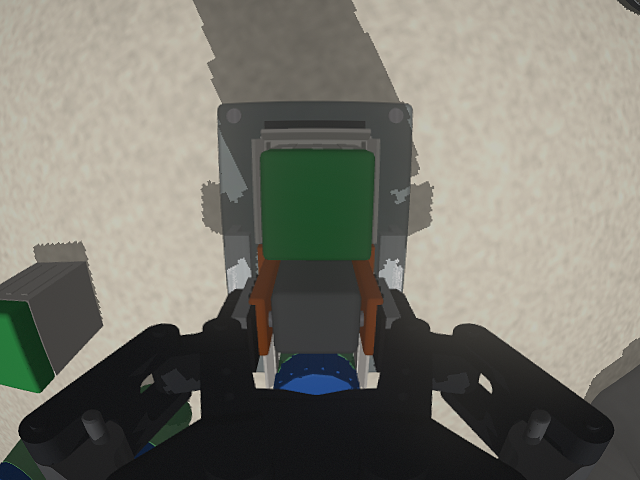

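View pics/s19.png

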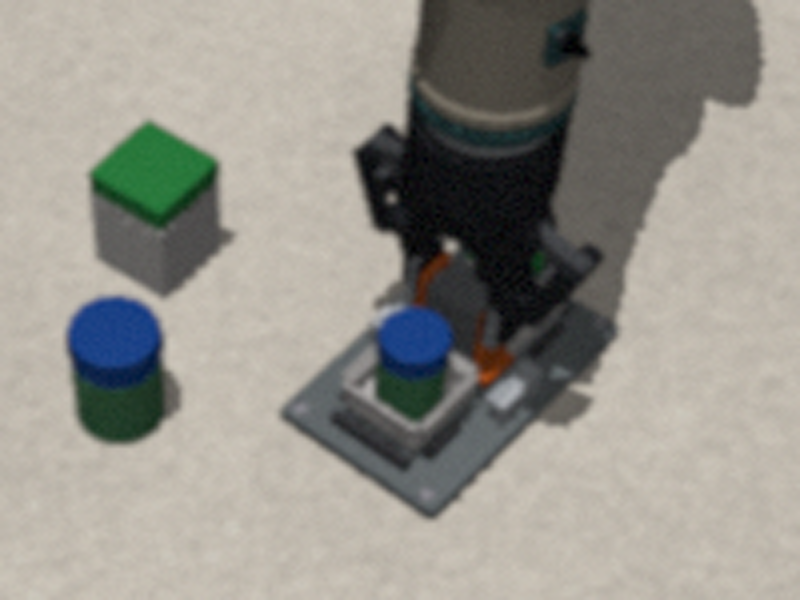

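The cassette is lifting level off the dock with both jars in it. I'll continue to about 100 mm.

```bash
python3 -m creep '[[[-0.05,0,0],0,1],[[-0.15,0,0],0,1],[[-0.3,0,0],0,1],[[-0.45,0,0],0,1],[[-0.6,0,0],0,1],[[-0.72,0,0],0,1],[[-0.8,0.007,0],0,1],[[-0.85,0.014,0],0,1],[[-0.87,0.014,0],0,1],[[-0.87,0.014,0],0,1],[[-0.87,0.014,0],0,1]]'
python3 - <<'E'
from h import *
from cell import cams,readout
im=cams.get_image('wrist');cv2.imwrite('pics/w20.png',im)
im=cams.get_image('scene');cv2.imwrite('pics/s20.png',cv2.resize(im[160:320,270:470],None,fx=4,fy=3.75,interpolation=cv2.INTER_CUBIC))
go([549.7,92.3,149.5],65.5)
E
```

```text
clock: 25.95
eef_pos: [549.2, 92.1, 149.3]
tool_rot: [-2.494, 1.57, -2.922]
force: [-0.5, 0.5, -5.6]
width: 41.5
clk 26.05 pos [549.2  92.  149.2] jaw 65.45 x [-1.2e-03 -3.0e-04 -1.0e+00] w 41.6 F [ 0.1 -0.3 -4.5] q [-0.34  0.61  0.19  1.86 -0.18  0.68  1.1 ]
-> shift [-0.003  0.004  0.003] spin -0.001
```

View pics/w20.png

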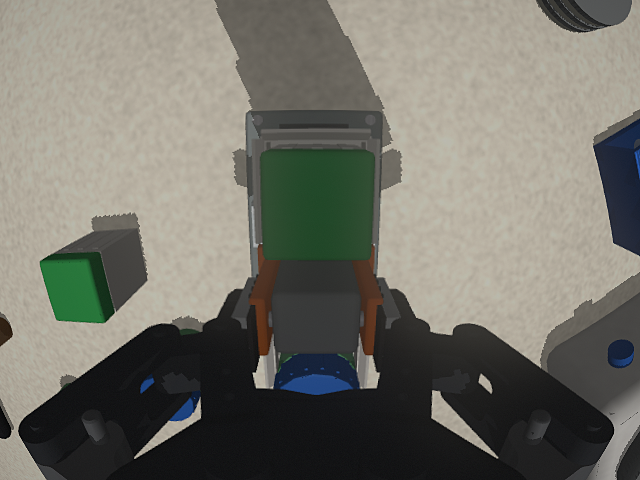

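View pics/s20.png

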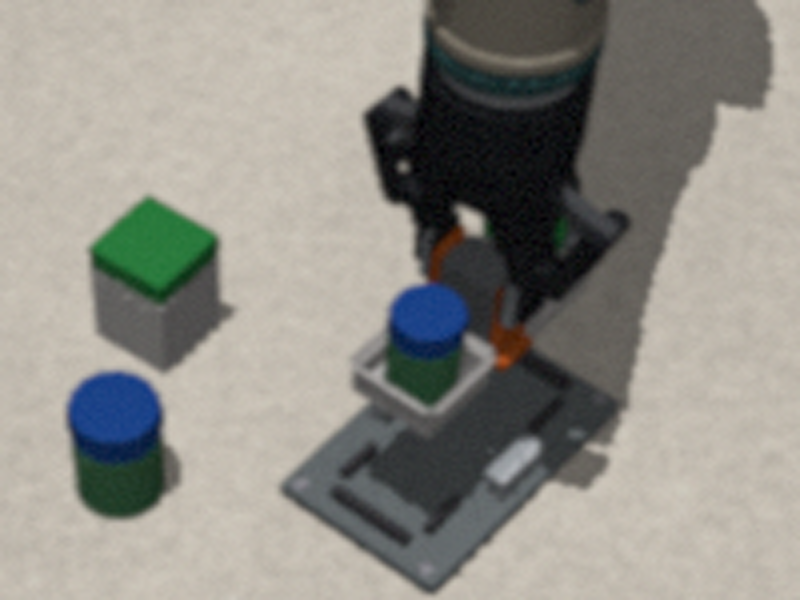

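The cassette hangs level about 100 mm above the dock, with the grip unchanged between pictures. I'll let it settle and check for slip and the bystanders.

```bash
python3 -m creep '[[[0,0,0],0,1],[[0,0,0],0,1],[[0,0,0],0,1],[[0,0,0],0,1],[[0,0,0],0,1],[[0,0,0],0,1],[[0,0,0],0,1],[[0,0,0],0,1],[[0,0,0],0,1],[[0,0,0],0,1]]'
python3 - <<'E'
from h import *
from cell import cams,readout
im=cams.get_image('wrist');cv2.imwrite('pics/w21.png',im)
for n in('w18','w19','w20','w21'):
    I=cv2.imread(f'pics/{n}.png');H,S,V=hsv(I);m=((H>=45)&(H<=80)&(S>110)&(V>40));m[:,:230]=0;m[:,400:]=0
    o=((H>=3)&(H<=18)&(S>120)&(V>60))
    print(n,cv2.boundingRect(max(blobs(m,500),key=cv2.contourArea)),[cv2.boundingRect(k) for k in blobs(o,200)])
t=cams.get_image('top');cv2.imwrite('pics/t21.png',t)
print('diff vs start, bystanders:',[float(np.abs(t[a:b,u:v].astype(int)-cv2.imread('pics/top0.png')[a:b,u:v]).mean().round(1)) for a,b,u,v in((245,270,438,460),(185,245,500,548),(270,325,90,150))])
q=readout.read_state();print(np.abs(q['qd']).max(),q['width'],q['eef_pos'])
E
```

```text
clock: 27.05
eef_pos: [549.6, 92.2, 149.8]
tool_rot: [1.729, 1.571, 1.3]
force: [0.6, -0.5, -4.9]
width: 41.9
w18 (260, 149, 114, 111) [(352, 244, 32, 112), (249, 244, 31, 112)]
w19 (261, 149, 114, 111) [(352, 244, 31, 111), (249, 244, 31, 111)]
w20 (279, 150, 81, 110) [(352, 245, 31, 110), (249, 244, 31, 111)]
w21 (277, 150, 84, 110) [(352, 245, 31, 110), (249, 244, 31, 111)]
diff vs start, bystanders: [13.4, 12.4, 16.0]
0.001014784915680478 41.91495532156659 [549.65059593  92.15323368 149.8014501 ]
```

View pics/t21.png

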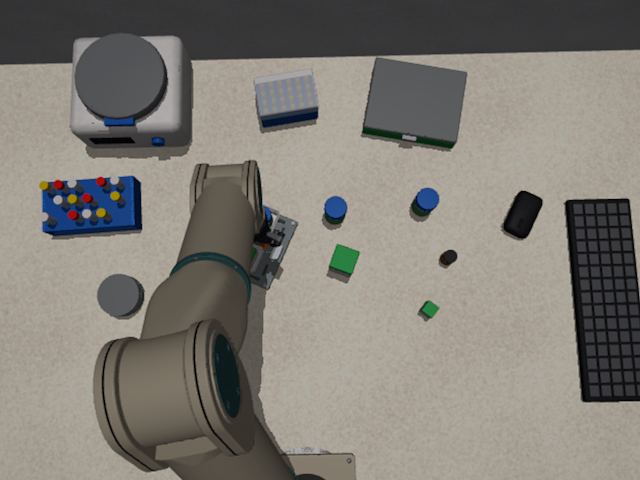

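In the top view the vial (448,257), mouse (522,214) and dishes (120,295) are where they started. The grip shows no slip between pictures, so I'm handing in.

```bash
python3 -c "
from cell import order
print(order.finish_job())"
```

```text
the job is handed in; nothing more can be done
None
```

I packed both jars into the locked cassette, pinched the two catches, lifted it off the dock and handed the job in still holding it. The round blue-capped jar is in bay_b and the square green-lidded jar is in bay_a. The clock stood at about 27 s of the 64 s allowed.

**Last checks that passed:**
- **Height:** the tool rose from about 49.8 to 149.8 mm, which puts the cassette about 100 mm above its seat. It is directly over the dock at (549.7, 92.2), against a measured dock centre of (549.7, 92.3).
- **Stillness and level:** over the last 1.1 s of holding, the catches' pixel positions in the wrist view did not change. The tool axis was within about 0.1° of vertical and the arm was at rest.
- **Jars:** both showed upright in their bays in the last pictures. Each had met the bay floor with a small contact force before I released it.
- **Bystanders:** the vial, dishes and mouse look unmoved by eye in the final top view.

**Checks that disagreed or told me little:**
- **Gripper opening:** it read about 42 mm, not the 48 mm expected across pinched catches. In the wrist picture the catches' outer faces measure about 47 mm, which agrees with fully in. The gripper also read 1 to 2 mm low on the 37 mm jars.
- **Bystander picture difference:** comparing start and end pictures numerically gave values of 12 to 16. I put this down to image noise and a brightness change, so I relied on the visual check.

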